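# Fit a vial block to a dry-block heater with its captive clamp screw

### The job

Get the dry-block heater ready: lay the dark graphite plate on the bare aluminium hot plate over its two dowels, then set the aluminium vial block down gently on the graphite plate over the same dowels. Then engage the T-key in the cross-shaped recess of the block's captive clamp screw, tighten the screw clockwise with the key right up to its stop, and put the key back upright in its stand. Leave the reagent bottle, the beaker and the timer where they stand.

Things in the scene. Friction and masses are not known exactly. Their poses are not given: they have to be found in the camera images.
- heater: Dry-block heater, fixed to the bench: beige housing 250 (x) x 190 (y) mm, top of the housing 66 mm above the bench, sloped control panel on its -x side. Origin: on the bench under the centre of the housing.
- hotplate (a point): Centre of the top face of the heater's bare aluminium hot plate, 80 mm above the bench, axes as the heater's (z up). The hot plate is 124 (x) x 58 (y) mm and stands 14 mm proud of the housing. Two round steel dowels, 16 mm in diameter and 21 mm high with the top 7 mm coned to 7 mm, stand on it at x = +51.5 and -51.5 mm from this point, y = 0.
- case: Flat mint and cream storage case, fixed, 118 (x) x 46 (y) x 26 mm high, on which the graphite plate lies at first. Origin: centre of its underside on the bench.
- plate: Dark graphite contact plate, rigid, 104 (x) x 66 (y) x 5 mm thick, 65 g, with a 20 mm hole in the middle and an open slot 19 mm wide and 10 mm deep in the middle of each short end, which fit over the heater's dowels with 1.5 mm to spare all round; either way round and either face up will do. It overhangs the hot plate by 4 mm on both long sides. Origin: centre of its underside; x along its length.
- block: Aluminium vial block, 104 (x) x 66 (y) x 36 mm high, about 0.55 kg with its screw (varies), with four 19 mm vial bores, a 30 mm counterbore in the middle, and the same slots as the graphite plate, full height, in its short ends; either way round will do. It stands upright on the bench at first. Origin: centre of its underside; x along its length, z up through the screw.
- screw_axis (a point): Point on the axis of the captive screw, level with the top face of the block, in the middle of the 30 mm counterbore; axes as the block's. The screw's round steel head, 26 mm in diameter, turns inside the counterbore, its top 2 mm (slack) to 5 mm (tight) below this point. In the head is a cross-shaped recess 12 mm deep with plain edges, its two arms 19 mm long and 6.4 mm wide. How the cross is turned about the axis differs every time and is not measured: look, or feel for it.
- screw (a joint): How far the captive screw has been drawn down, 0 (slack) to 0.003 m (at its stop). It has a quick thread: each radian turned clockwise from above draws it down 1.25 mm, so slack to stop is 2.4 rad, then it stops hard. It starts anywhere from 0 to 1.4 rad, turns against a friction of about 0.12 N m and stays where it is left.
- key: T-key, 200 g, 103 mm long: steel shank 17 mm in diameter ending in a cross-shaped driver tip 20 mm long, two straight blades at right angles, each 16 mm wide and 3.6 mm thick (bevelled over the last 1.5 mm), and a red crossbar 80 (x) x 16 (y) x 18 (z) mm whose centre lies 94 mm above the tip end. Stands upright in its stand at first. Origin: centre of the tip's end face; z up the shank to the crossbar, x along the crossbar, one blade of the tip along x, the other along y.
- stand: Grey key stand, fixed, 64 x 64 x 44 mm high, with a round hole 21 mm in diameter and 38 mm deep in its middle, chamfered at the mouth. Origin: centre of its underside on the bench.
- reagent: Bystander: amber reagent bottle with a white cap, 58 mm in diameter, 105 mm high. Origin: centre of its underside.
- beaker: Bystander: small glass beaker, 54 mm in diameter at the rim, 65 mm high. Origin: centre of its underside.
- timer: Bystander: white lab timer lying flat, 50 x 70 x 18 mm. Origin: centre of its underside.
Not all that is in view belongs to the job. Of the things like the key, leave any that is blue or yellow; of the rest the smaller one is meant.

How it is judged:
By the outcome, as a careful person would: the job done as asked, in the order asked, and still so for the second after the job is handed in, with the robot touching nothing.
It also fails if it takes over 72 s, if anything falls off the work surface, if the arm or the gripper's body presses on something with over 40 N, if the wrist force passes 120 N, or if a joint passes its speed limit or range.

### The arm

A 6-joint arm with a two-finger parallel gripper is mounted at the origin on the work surface. World frame = base frame: x ahead of the robot, y to its left, z up, the work surface at z = 0. Lengths are in m, angles in rad, forces in N, time in s.
With the tool pointing down it reaches from about 0.425 to 0.95 m from the base axis. Payload 3.5 kg.
Tool frame: the origin (TCP) lies on the centre line of the jaws, within the pads' length; the fingertips stand tip_extent ahead of it and the grasp point (between the pads) lies 2 mm behind it (tip_extent is the distance from the TCP to the fingertips, in m); z points along the fingers, y is the direction in which the jaws open and shut (so a half turn about z gives the same grasp; the last joint's range is limited). The gripper opens to 85 mm and grips with 20 to 120 N. Pads are 22 mm wide; open, the fingers measure 114 mm over their backs; the gripper's body (76 mm by 85 mm) begins 54 mm behind the grasp point. The pads swing forward as they close: fully open they stand 13 mm farther back than shut.
Start: joints at [1.154, 0.286, 1.577, -0, 1.279, -0.15], TCP at [0.178, 0.651, 0.218] pointing down, gripper open.
Joint ranges: [-2.77, 2.77], [-0.9, 2.22], [0.21, 2.48], [-1.53, 4.67], [0.24, 2.81], [-2.84, 2.84]. Speed limits (rad/s): [2.79, 2.79, 3.14, 3.14, 3.14, 3.14].

### API

Orientations are given as a unit quaternion [x, y, z, w].
In Python, from plant import * gives the robot as it stands.
- The arm moves only by the shell command python3 -m crank 'ROWS' [FORCE]. ROWS is JSON, a list of rows, each a list of 7 numbers: the gripper's target within -1 to 1 (shut at 1, half-way at 0, fully open at -1), then the shift along the tool's x, y, z in cm, then the turn, a rotation vector about the tool's x, y, z in degrees. In form: [[fingers, tx, ty, tz, wx, wy, wz], ...]. A call has 1 to 5 rows; each row shifts and turns the commanded pose from where the row before left it, along the tool's axes as they then stand; what a row does not reach is not made up. A row lasts 1/10 s, in which the tool goes at most 50 mm and 8.59 degrees, less where a joint would pass 70% of its speed; a pose out of reach is approached as far as the arm can. A call is refused whole if a number of a shift passes 5 or a number of a turn 8.59, either way. A call with a gripper value outside its range is refused whole. The fingers move at their own pace and stop on an object; FORCE is the grip in N (left out, the last holds). Time passes only in rows, so rows that do not move let the fingers close. It gives the time, the measured TCP pose, the force and the opening at its end, in the units of the state.
- get_state(): the state, without advancing time (a new reading comes with each control period).
- read_camera(name): name is "scene" or "top"; returns a dict with "color" (384x512x3 uint8, red, green, blue), "vfov" (degrees; the focal length in pixels is half the picture's height over the tangent of half this angle, whatever the lens; pixels are square), "cx", "cy" (the principal point, pixels), "distortion" ([k1, k2, p1, p2, k3] as OpenCV has them; the pictures are not rectified), "cam_to_world" (4x4, takes a point from camera to world coordinates). Camera axes: x right, y up, looking along -z (the intrinsics and any distortion apply to the point x, -y, -z); pixel columns grow to the right and rows downward; lengths in m; the calibration is good to about 2 mm. A picture is of the moment at which its call begins. There is no depth.
- sign_off(): hands the job in, once; it reports no verdict.
Trained networks look in the newest picture that a camera, given by its name, has taken for a name from the list of things; names that differ only in an ending like _2 or _b are one class to them, and where a whole thing is asked for, a point or a joint stands for the part that bears it (a point fixed in the world has none). Each returns a list of dicts, best first, with "p" (0 to 1); they miss things now and then, are a little off and sometimes report something else, mostly with a low value. They report only what shows in the picture. A call takes as long as a camera call. They do not tell look-alikes from the thing itself.
- trace(thing, camera): "pixels" (384x512 bool, what is visible of it) and "location" ([column, row] in pixels, amid what is visible of it).
- place_of(thing, camera): "location" ([column, row] in pixels: a listed point, or the origin of a listed thing).
The state is a dict: "time": time; "qpos": joint angles; "dq": joint speeds; "joint_efforts": joint torques, N m; "eef_pos": TCP position; "tcp_rot": TCP orientation; "contact_force": force on the tool from outside, world axes, zero at the start; "wrist_torque": the same for the moment, N m; "opening": opening from 0.0 (shut) to 1.0 (fully open).
Only numpy, scipy, OpenCV 4.12 (cv2) and the standard library are available. Lean on these libraries where they do the work, as an engineer would, in place of code of your own. Each camera call takes 0.05 s, during which the arm holds its last target.

## Working session

There is one attempt and no reset: what is moved stays moved. The work goes in short steps, Python scripts to look and compute and a shell command to move; the robot and the scene stay as the last step left them, time stands still between calls to the robot, and variables do not carry over. Pictures are saved under pics/ and viewed, and the job is handed in when it is done.

```bash
ls; mkdir -p pics
cat > h.py <<'E'
from plant import *
import numpy as np, cv2
from scipy.spatial.transform import Rotation as R
def snap(cam,fn,crop=None,scale=1):
    d=read_camera(cam); im=d['color'][:,:,::-1].copy()
    if crop: c0,r0,c1,r1=crop; im=im[r0:r1,c0:c1]
    if scale!=1: im=cv2.resize(im,None,fx=scale,fy=scale,interpolation=cv2.INTER_CUBIC)
    cv2.imwrite('pics/'+fn,im); return d
def K(d):
    h=d['color'].shape[0]; f=h/2/np.tan(np.radians(d['vfov'])/2)
    return np.array([[f,0,d['cx']],[0,f,d['cy']],[0,0,1.]])
def ray(d,px):
    u=cv2.undistortPoints(np.array([[px]],float),K(d),np.array(d['distortion'],float))[0,0]
    T=np.array(d['cam_to_world']); return T[:3,3],T[:3,:3]@np.array([u[0],-u[1],-1])
def at(d,px,z):
    o,v=ray(d,px); return o+v*(z-o[2])/v[2]
def proj(d,P):
    T=np.array(d['cam_to_world']); p=(np.atleast_2d(P)-T[:3,3])@T[:3,:3]; p=p*[1,-1,-1]
    return cv2.projectPoints(p,np.zeros(3),np.zeros(3),K(d),np.array(d['distortion'],float))[0][:,0]
E
python3 - <<'E'
from h import *
print(get_state())
for c in('scene','top'):
    d=snap(c,c+'0.png',scale=1.5); print(c,d['vfov'],d['cx'],d['cy'],d['distortion'],np.round(d['cam_to_world'],3).tolist())
    for n in 'heater hotplate case plate block screw_axis key stand reagent beaker timer'.split():
        print(n,[(np.round(x['location'],1).tolist(),round(x['p'],2)) for x in place_of(n,c)][:4])
E
```

```text
pics
{'time': 0.0, 'qpos': array([ 1.15396117e+00,  2.87192071e-01,  1.57819483e+00,  1.52920947e-05,
        1.27861712e+00, -1.49978525e-01]), 'dq': array([ 0.00058722, -0.00065167, -0.00028877, -0.00099252, -0.00103551,
       -0.00062551]), 'joint_efforts': array([-8.25303905e-04, -4.05984771e+01, -2.92621207e+01, -2.16018643e-04,
        5.91934018e-03, -1.39248954e-05]), 'eef_pos': array([0.17766503, 0.65047342, 0.21671997]), 'tcp_rot': array([ 1.33034858e-01,  9.91110626e-01, -1.15554061e-03, -3.44170609e-04]), 'contact_force': array([0.64233675, 0.73244498, 0.34595714]), 'wrist_torque': array([0.0320577 , 0.00262144, 0.05732486]), 'opening': 1.0044314194790775}
scene 53.211226318322396 261.20046523838187 192.20138429304444 [-0.08953004  0.          0.          0.          0.        ] [[-0.185, -0.735, 0.653, 1.225], [0.983, -0.147, 0.113, 0.066], [0.013, 0.662, 0.749, 0.824], [0.0, 0.0, 0.0, 1.0]]
heater [([282.6, 198.8], 0.68)]
hotplate [([285.1, 186.4], 0.71)]
case [([378.5, 244.2], 0.79)]
plate [([387.9, 237.7], 0.97), ([393.0, 191.2], 0.71)]
block [([390.1, 196.8], 0.57),
[... 316 characters left out ...]
9.41132766110558 258.1713221347795 190.75841489114276 [-0.06883662  0.          0.          0.          0.        ] [[0.015, 0.985, -0.169, 0.389], [-1.0, 0.016, 0.006, -0.053], [0.008, 0.169, 0.986, 1.165], [0.0, 0.0, 0.0, 1.0]]
heater [([234.0, 218.4], 0.75)]
hotplate [([235.2, 203.5], 0.98), ([233.7, 118.6], 0.59)]
case [([137.5, 180.8], 0.51)]
plate []
block [([134.4, 175.5], 0.63)]
screw_axis [([125.8, 236.9], 0.62)]
key [([356.8, 248.4], 0.84), ([397.3, 213.7], 0.79), ([392.9, 283.1], 0.62), ([320.2, 279.9], 0.58)]
stand [([357.0, 248.9], 0.77)]
reagent [([345.3, 174.7], 0.94), ([130.6, 240.0], 0.54)]
beaker [([312.4, 142.4], 0.72), ([230.3, 116.7], 0.35)]
timer [([233.9, 117.8], 0.8)]
```

View pics/scene0.png

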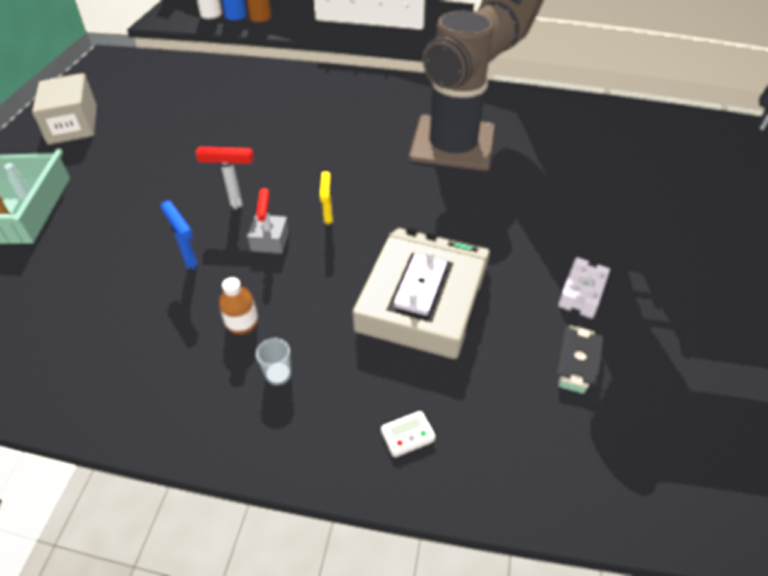

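View pics/top0.png

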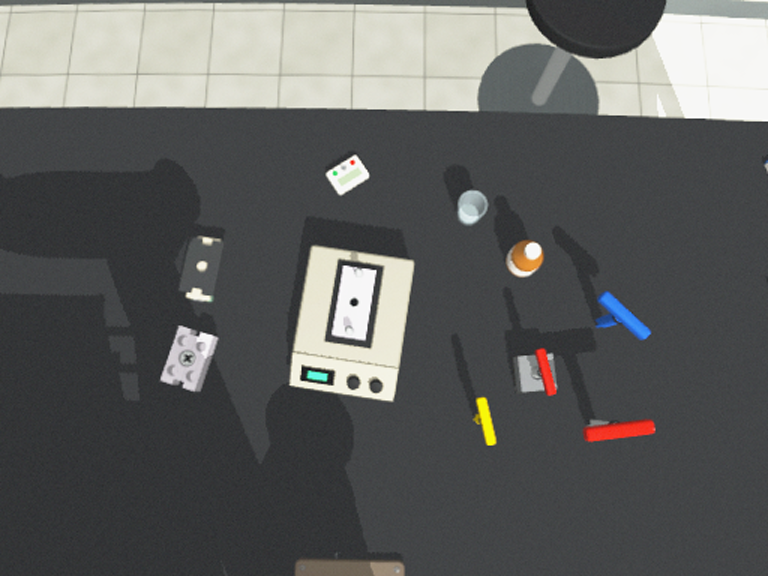

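Pictures: in top (768 px view), the heater is at (354,322), graphite plate on its case at (203,268), block at (190,358), small red key in the grey stand at (545,372), large red at (620,430), blue at (625,315), yellow at (486,420). Key candidates in native top pixels are: stand red (363,248), large red (413,287), blue (417,210) and yellow (324,280). I choose the small red one in the stand and will crop to check.

Run:
```python
from h import *
import pickle
D={}
for c in('scene','top'): D[c]=read_camera(c)
pickle.dump(D,open('D0.pkl','wb'))
def crop(c,b,s): 
    im=D[c]['color'][:,:,::-1][b[1]:b[3],b[0]:b[2]]; return cv2.resize(im,None,fx=s,fy=s,interpolation=cv2.INTER_CUBIC)
a=crop('top',(100,150,165,265),5); b=crop('top',(335,220,400,270),6)
cv2.imwrite('pics/c1.png',a);cv2.imwrite('pics/c2.png',b)
cv2.imwrite('pics/c3.png',crop('top',(185,155,285,275),5))
cv2.imwrite('pics/c4.png',crop('scene',(360,165,415,270),5))
```

```text
(no output)
```

View pics/c1.png

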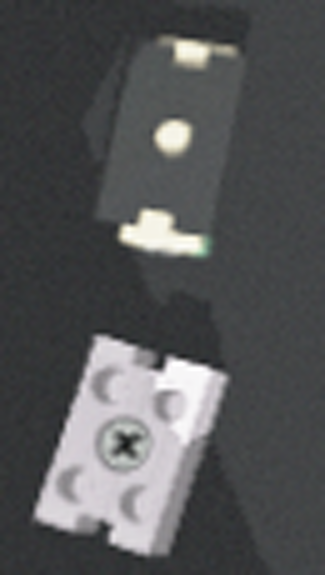

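View pics/c2.png

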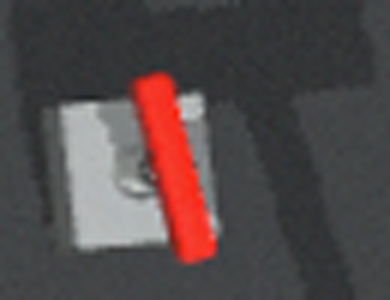

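View pics/c3.png

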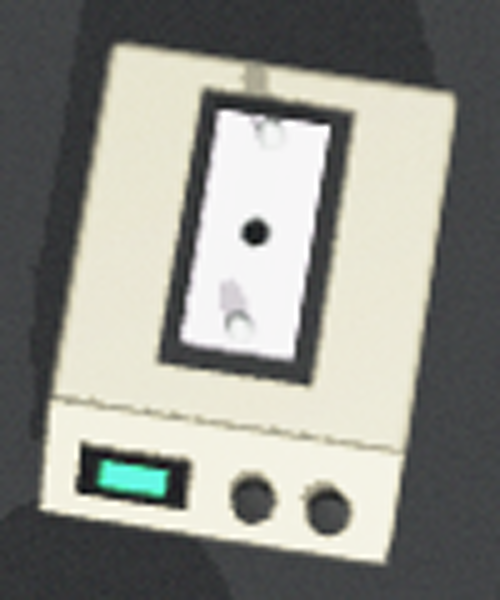

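View pics/c4.png

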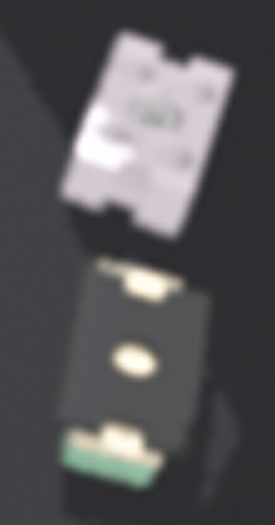

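```bash
cat > fit.py <<'E'
from h import *
import pickle
from scipy.optimize import least_squares
D=pickle.load(open('D0.pkl','rb'))
def nat(p,s,off): return (np.array(p,float)+.5)/s-.5+np.array(off)
def fit(obs,x0):
    # obs: list (cam, px Nx2, model Nx3)
    def pts(x,m): 
        c,s=np.cos(x[2]),np.sin(x[2]); m=np.array(m,float)
        return np.c_[x[0]+c*m[:,0]-s*m[:,1],x[1]+s*m[:,0]+c*m[:,1],m[:,2]]
    f=lambda x:np.concatenate([(proj(D[c],pts(x,m))-p).ravel() for c,p,m in obs])
    r=least_squares(f,x0); return r.x,r.fun.reshape(-1,2),pts
E
python3 - <<'E'
from fit import *
o1=(100,150);o3=(185,155);o4=(360,165);o2=(335,220)
def rect(l,w,z): return [[l/2,w/2,z],[l/2,-w/2,z],[-l/2,-w/2,z],[-l/2,w/2,z]]
# image top: up = +x, left=+y
hp=('top',nat([(217,110),(330,125),(297,360),(180,345),(256,232)],5,o3),rect(.124,.058,.08)+[[0,0,.08]])
pl=('top',nat([(133,37),(243,55),(212,232),(96,217),(173,136)],5,o1),rect(.104,.066,.031)+[[0,0,.031]])
b=.0
bk=('top',nat([(97,336),(35,518),(125,443)],5,o1),[[.052,.033,.036],[-.052,.033,.036],[0,0,.033]])
ky=('top',nat([(155,78),(196,258)],6,o2),[[.04,0,.109],[-.04,0,.109]])
st=('top',nat([(62,103),(203,97),(215,240),(75,247)],6,o2),rect(.064,.064,.044))
pls=('scene',nat([(212,295),(180,447),(60,415),(82,262),(135,360)],5,o4),[[-.052,.033,.031],[.052,.033,.031],[.052,-.033,.031],[-.052,-.033,.031],[0,0,.031]])
for n,ob in dict(hp=[hp],plate=[pl],plate2=[pl,pls],plate3=[pls],block=[bk],key=[ky],stand=[st]).items():
    x,r,_=fit(ob,[.5,0,0]); print(n,np.round(x[:2],4),np.degrees(x[2]).round(1)); print(r.round(1).tolist())
for n in ['hotplate','screw_axis','plate','stand','key','block']:
    for c,s in (('top','top'),('scene','scene')): pass
for n,z,p in [('hp',.08,[(285.1,186.4),(235.2,203.5)]),('screw',.036,[(389.1,190.6),(125.8,236.9)]),('stand',0,[(180.3,161.6),(357.0,248.9)])]:
    print(n,at(D['scene'],p[0],z).round(4),at(D['top'],p[1],z).round(4))
E
```

```text
hp [ 0.5466 -0.0007] -6.9
[[0.4, 0.3], [-0.6, 0.3], [-0.6, -0.4], [0.8, -0.5], [0.0, 0.3]]
plate [0.6185 0.2875] -7.0
[[-0.3, 0.0], [0.6, -0.5], [0.0, 0.5], [-0.0, 0.2], [-0.3, -0.2]]
plate2 [0.6169 0.2869] -8.1
[[0.3, 0.4], [1.1, 0.4], [-0.2, 1.2], [-0.2, 0.5], [-0.2, 0.3], [-0.8, 0.2], [1.7, 1.9], [-0.8, 1.1], [0.3, 0.3], [-0.1, -0.7]]
plate3 [0.615  0.2868] -9.1
[[-0.5, -0.1], [1.3, 1.4], [-1.2, 0.2], [0.6, -0.3], [-0.2, -1.3]]
block [0.4467 0.3015] -15.2
[[0.0, -0.3], [0.0, 0.1], [-0.1, 0.1]]
key [ 0.4296 -0.3282] 11.8
[[-0.1, -0.6], [0.1, 0.6]]
stand [ 0.4301 -0.3286] 3.6
[[0.1, 0.1], [0.0, -0.1], [0.1, -0.0], [-0.2, 0.1]]
hp [0.5438 0.0117 0.08  ] [0.5408 0.0008 0.08  ]
screw [0.4616 0.2974 0.036 ] [0.4505 0.2974 0.036 ]
stand [ 0.4313 -0.3269  0.    ] [ 0.4297 -0.3373  0.    ]
```

```bash
python3 - <<'E'
import plant
print([ (n,getattr(plant,n)) for n in dir(plant) if not n.startswith('_')])
E
cat > ov.py <<'E'
from fit import *
def tr(x,m):
    c,s=np.cos(x[2]),np.sin(x[2]); m=np.array(m,float)
    return np.c_[x[0]+c*m[:,0]-s*m[:,1],x[1]+s*m[:,0]+c*m[:,1],m[:,2]]
def slotted(z,l=.052,w=.033,d=.01,h=.0095): return [[l,w,z],[l,h,z],[l-d,h,z],[l-d,-h,z],[l,-h,z],[l,-w,z],[-l,-w,z],[-l,-h,z],[-l+d,-h,z],[-l+d,h,z],[-l,h,z],[-l,w,z]]
def rect(l,w,z): return [[l/2,w/2,z],[l/2,-w/2,z],[-l/2,-w/2,z],[-l/2,w/2,z]]
def circ(r,z,x=0): return [[x+r*np.cos(a),r*np.sin(a),z] for a in np.linspace(0,2*np.pi,24)]
def draw(cam,d,items,box,s,fn):
    im=cv2.resize(d['color'][:,:,::-1][box[1]:box[3],box[0]:box[2]],None,fx=s,fy=s,interpolation=cv2.INTER_CUBIC)
    for x,m in items:
        p=(proj(d,tr(x,m))-np.array(box[:2])+.5)*s-.5
        cv2.polylines(im,[np.round(p).astype(np.int32)],True,(0,255,0),1)
    cv2.imwrite('pics/'+fn,im)
E
python3 - <<'E'
from ov import *
hp=[.5466,-.0007,np.radians(-6.9)];pl=[.6177,.2872,np.radians(-7.5)];bk=[.4467,.3015,np.radians(-15.2)];ky=[.4296,-.3282,np.radians(11.8)]; st=[.4301,-.3286,np.radians(3.6)]
it=[(hp,rect(.124,.058,.08)),(hp,circ(.0035,.101,.0515)),(hp,circ(.0035,.101,-.0515)),(pl,slotted(.031)),(pl,circ(.01,.031)),(bk,slotted(.036)),(bk,slotted(0)),(bk,circ(.015,.036)),(ky,rect(.08,.016,.109)),(ky,rect(.08,.016,.091)),(st,rect(.064,.064,.044))]
draw('top',D['top'],it,(100,150,165,265),5,'o1.png')
draw('top',D['top'],it,(185,155,285,275),5,'o3.png')
draw('top',D['top'],it,(335,220,400,270),6,'o2.png')
draw('scene',D['scene'],it,(360,165,415,270),5,'o4.png')
draw('scene',D['scene'],it,(150,110,210,180),6,'o5.png')
draw('scene',D['scene'],it,(230,150,335,240),5,'o6.png')
a=[cv2.imread('pics/o%d.png'%i) for i in (1,4)]
def hc(ims,fn):
    H=max(i.shape[0] for i in ims); cv2.imwrite(fn,np.hstack([cv2.copyMakeBorder(i,0,H-i.shape[0],0,6,0) for i in ims]))
hc(a,'pics/p1.png'); hc([cv2.imread('pics/o%d.png'%i) for i in (2,5)],'pics/p2.png');hc([cv2.resize(cv2.imread('pics/o%d.png'%i),None,fx=.78,fy=.78) for i in (3,6)],'pics/p3.png')
E
```

```text
[('Unreachable', <class 'plant.Unreachable'>), ('get_state', <function make.<locals>.<lambda> at 0x7fdf81fb45e0>), ('place_of', <function make.<locals>.keyed.<locals>.call at 0x7fdf81fb49a0>), ('read_camera', <function make.<locals>.drawn_camera at 0x7fdf81fb40e0>), ('sign_off', <function connect.<locals>.done at 0x7fdf81f2b740>), ('tip_extent', 0.017), ('trace', <function make.<locals>.keyed.<locals>.call at 0x7fdf81fb47c0>)]
```

View pics/p1.png

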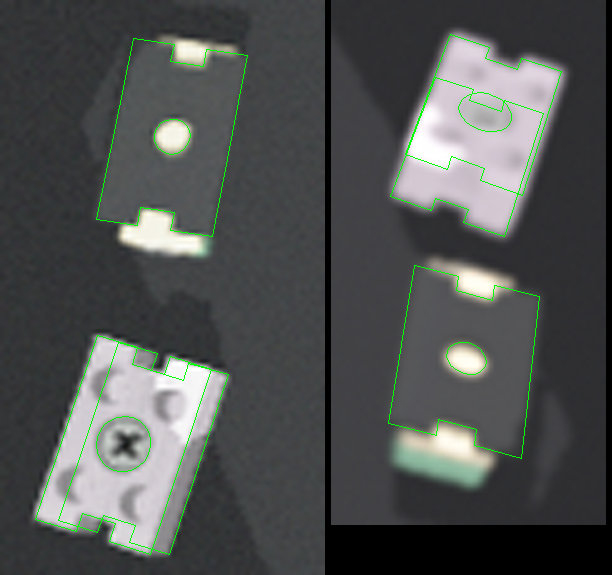

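View pics/p2.png

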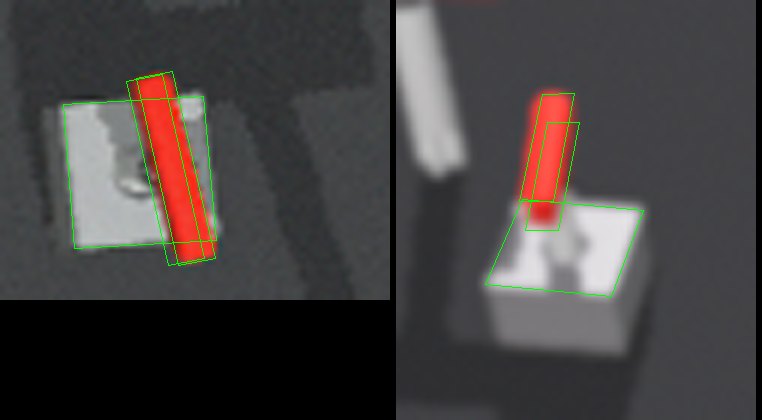

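View pics/p3.png

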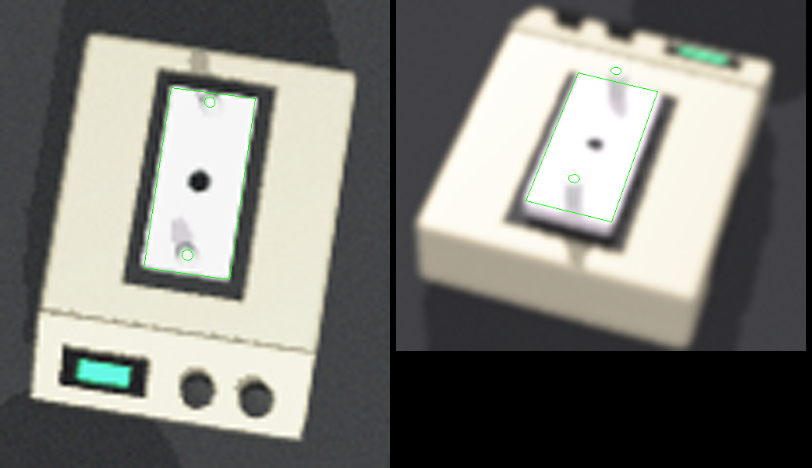

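```bash
cat > goto.py <<'E'
import sys
from h import *
def q(x,y,z,yd,n=1):
    """TCP target, yd = world direction of tool y in deg; tool down"""
    s=get_state(); Rm=R.from_quat(s['tcp_rot']); a=np.radians(yd)
    ty=np.array([np.cos(a),np.sin(a),0]); 
    if ty@Rm.as_matrix()[:,1]<0: ty=-ty
    tz=np.array([0,0,-1.]); T=R.from_matrix(np.c_[np.cross(ty,tz),ty,tz])
    d=np.array([x,y,z])-s['eef_pos']
    rv=np.degrees((Rm.inv()*T).as_rotvec())
    print('t',round(s['time'],2),'pos',s['eef_pos'].round(4),'open',round(s['opening'],3),'F',s['contact_force'].round(1),'tq',s['wrist_torque'].round(2),'q6',s['qpos'][5].round(2))
    print(' shift in current tool axes cm',(Rm.inv().apply(d)*100).round(2),'| after turning',(T.inv().apply(d)*100).round(2),'| turn',rv.round(2))
if __name__=='__main__': q(*map(float,sys.argv[1:5]))
E
python3 goto.py .617 .287 .10 82.5
```

```text
t 1.3 pos [0.1779 0.6511 0.2181] open 1.003 F [ 0.3 -0.2  0.3] tq [-0.04  0.04  0.02] q6 -0.15
 shift in current tool axes cm [-51.95 -23.55  11.81] | after turning [-48.28 -30.37  11.81] | turn [-0.   -0.   -7.79]
```

```bash
python3 -m crank '[[-1,-2,-1,0,0,0,-7.8],[-1,-3.8,-2.4,0.5,0,0,0],[-1,-3.8,-2.4,1,0,0,0],[-1,-3.8,-2.4,1,0,0,0],[-1,-3.8,-2.4,1,0,0,0]]'; python3 -m crank '[[-1,-3.8,-2.4,1,0,0,0],[-1,-3.8,-2.4,1,0,0,0],[-1,-3.8,-2.4,1,0,0,0],[-1,-3.8,-2.4,1,0,0,0],[-1,-3.8,-2.4,1,0,0,0]]';python3 -m crank '[[-1,-3.8,-2.4,1,0,0,0],[-1,-3.8,-2.4,1,0,0,0],[-1,-2,-1.2,0.5,0,0,0],[-1,0,0,0,0,0,0]]';  python3 goto.py .617 .287 .10 82.5
```

```text
time: 1.8
eef_pos: [0.3339, 0.5201, 0.1831]
tcp_rot: [0.065, 0.998, 0.0, 0.0]
contact_force: [1.1, -0.1, -0.9]
opening: 1.001
time: 2.3
eef_pos: [0.5068, 0.3762, 0.133]
tcp_rot: [0.065, 0.998, 0.0, 0.0]
contact_force: [0.3, 1.2, -0.5]
opening: 1.001
time: 2.7
eef_pos: [0.5949, 0.3026, 0.107]
tcp_rot: [0.067, 0.998, -0.0, -0.0]
contact_force: [0.0, 0.5, 0.9]
opening: 1.001
t 2.7 pos [0.5949 0.3026 0.107 ] open 1.001 F [0.  0.5 0.9] tq [-0.03  0.01 -0.  ] q6 -1.12
 shift in current tool axes cm [-2.4  -1.25  0.7 ] | after turning [-2.39 -1.26  0.7 ] | turn [-0.05 -0.03 -0.23]
```

```bash
python3 -m crank '[[-1,-2.4,-1.25,2,0,0,-0.2],[-1,0,0,3,0,0,0],[-1,0,0,1.5,0,0,0],[-1,0,0,0,0,0,0]]';  python3 - <<'E'
from h import *
from goto import q
q(.617,.287,.035,82.5)
snap('scene','g1.png',(310,100,460,280),3.3);snap('top','g1t.png',(80,120,220,240),5)
E
```

```text
time: 3.1
eef_pos: [0.6119, 0.29, 0.0397]
tcp_rot: [0.063, 0.998, -0.001, -0.003]
contact_force: [0.4, -1.1, 0.1]
opening: 1.004
t 3.1 pos [0.6119 0.29   0.0397] open 1.004 F [ 0.4 -1.1  0.1] tq [ 0.01  0.04 -0.01] q6 -1.15
 shift in current tool axes cm [-0.55 -0.24  0.47] | after turning [-0.55 -0.23  0.47] | turn [-0.15 -0.37  0.27]
```

View pics/g1.png

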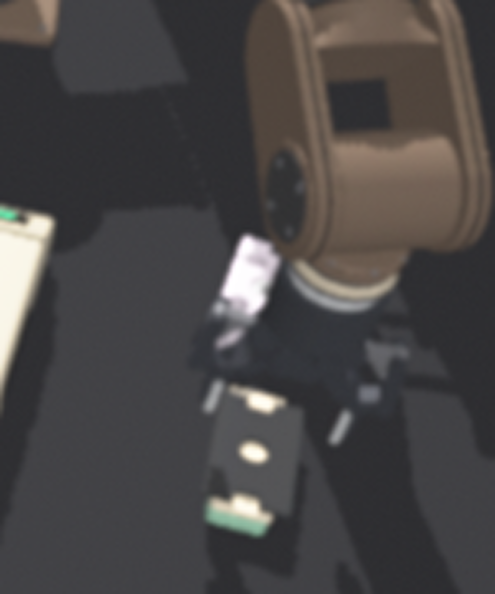

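View pics/g1t.png

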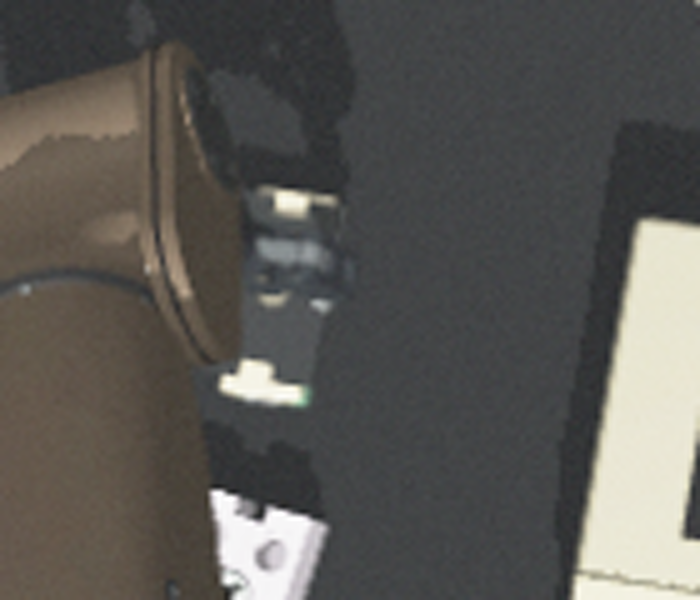

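Run:
```python
from h import *
s=get_state(); print(s['eef_pos'],s['time'])
d=snap('scene','g2.png',(360,180,440,270),8)
M=R.from_quat(s['tcp_rot']).as_matrix(); P=[s['eef_pos']+M@[dx,dy,dz] for dy in(-.0425,.0425) for dx in (-.011,.011) for dz in (.005,)]
print(((proj(d,P)-[360,180])*8).round())
im=cv2.imread('pics/g2.png')
for p in (proj(d,P)-[360,180])*8: cv2.circle(im,tuple(int(v) for v in p),4,(0,255,255),-1)
cv2.imwrite('pics/g2.png',im)
```

```text
[0.61449509 0.290863   0.04352274] 3.2
[[ 93. 422.]
 [102. 369.]
 [361. 491.]
 [366. 436.]]
```

View pics/g2.png

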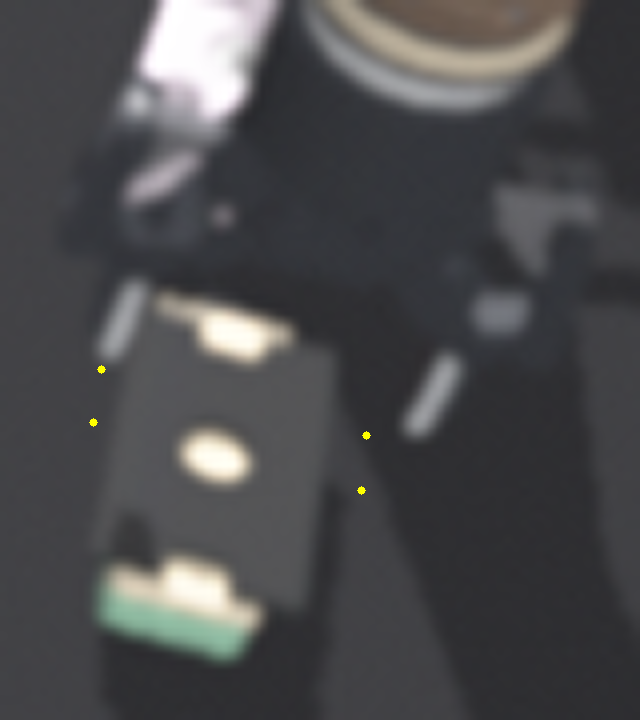

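Run:
```python
from h import *
d=read_camera('scene'); s=get_state(); print(s['eef_pos'],s['time'],s['tcp_rot'])
mid=np.array([276,357])/8+[360,180]; mid2=np.array([258,393])/8+[360,180]
for z in (.03,.04,.05,.06,.08): print(z,at(d,mid,z).round(4),at(d,mid2,z).round(4))
for z in (.04,.06): print(at(d,np.array([105,355])/8+[360,180],z),at(d,np.array([412,432])/8+[360,180],z))
```

```text
[0.61575479 0.29100427 0.04508717] 3.3 [6.30467059e-02 9.98009496e-01 5.47111244e-04 1.36377613e-03]
0.03 [0.5755 0.3093 0.03  ] [0.5915 0.3028 0.03  ]
0.04 [0.5836 0.3062 0.04  ] [0.5995 0.2999 0.04  ]
0.05 [0.5918 0.3032 0.05  ] [0.6074 0.2969 0.05  ]
0.06 [0.6    0.3001 0.06  ] [0.6154 0.2939 0.06  ]
0.08 [0.6164 0.294  0.08  ] [0.6314 0.2879 0.08  ]
[0.59344948 0.25083519 0.04      ] [0.60576532 0.34873927 0.04      ]
[0.60955643 0.24610981 0.06      ] [0.62155815 0.34151681 0.06      ]
```

```bash
python3 -m crank '[[-1,0,0,0,0,0,0],[-1,0,0,0,0,0,0]]';  python3 goto.py .617 .287 .035 82.5
```

```text
time: 3.5
eef_pos: [0.6157, 0.2904, 0.0446]
tcp_rot: [0.063, 0.998, 0.0, 0.001]
contact_force: [-0.2, 0.0, -0.3]
opening: 1.004
t 3.5 pos [0.6157 0.2904 0.0446] open 1.004 F [-0.2  0.  -0.3] tq [-0.    0.    0.01] q6 -1.15
 shift in current tool axes cm [-0.17 -0.33  0.96] | after turning [-0.18 -0.32  0.96] | turn [0.05 0.12 0.23]
```

```bash
python3 -m crank '[[-1,-0.2,-0.3,0.5,0,0,0.2],[-1,0,0,0.5,0,0,0],[-1,0,0,0,0,0,0],[-1,0,0,0,0,0,0]]';  python3 goto.py .617 .287 .035 82.5; python3 -m crank '[[0.5,0,0,0,0,0,0],[0.5,0,0,0,0,0,0],[0.5,0,0,0,0,0,0],[0.5,0,0,0,0,0,0]]' 25;python3 goto.py .617 .287 .035 82.5
```

```text
time: 3.9
eef_pos: [0.6163, 0.2865, 0.0324]
tcp_rot: [0.065, 0.998, -0.0, -0.001]
contact_force: [-0.3, -1.1, 0.0]
opening: 0.999
t 3.9 pos [0.6163 0.2865 0.0324] open 0.999 F [-0.3 -1.1  0. ] tq [-0.02  0.02  0.02] q6 -1.15
 shift in current tool axes cm [-0.06  0.06 -0.26] | after turning [-0.06  0.06 -0.26] | turn [-0.03 -0.06  0.  ]
time: 4.3
eef_pos: [0.6167, 0.2868, 0.0333]
tcp_rot: [0.065, 0.998, 0.0, 0.0]
contact_force: [0.2, 0.5, -0.7]
opening: 0.332
t 4.3 pos [0.6167 0.2868 0.0333] open 0.332 F [ 0.2  0.5 -0.7] tq [-0.01 -0.05 -0.  ] q6 -1.15
 shift in current tool axes cm [-0.02  0.03 -0.17] | after turning [-0.02  0.03 -0.17] | turn [0.   0.01 0.01]
```

```bash
python3 -c "
from h import *
snap('scene','g3.png',(360,180,440,270),7)"
```

```text
(no output)
```

View pics/g3.png

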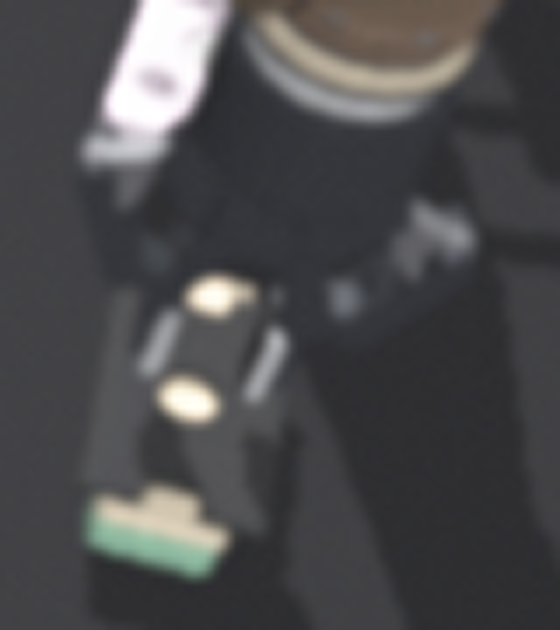

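Run:
```python
from h import *
d=read_camera('scene'); s=get_state(); print(s['eef_pos'],s['time'],s['tcp_rot'],s['opening'])
a,b,c,e=[np.array(p)/7+[360,180] for p in ((147,372),(253,398),(172,320),(282,335))]
for z in (.02,.03,.04,.05,.06): print(z,((at(d,a,z)+at(d,b,z))/2).round(4),np.linalg.norm(at(d,a,z)-at(d,b,z)).round(3),((at(d,c,z)+at(d,e,z))/2).round(4))
```

```text
[0.61670193 0.28674985 0.03320831] 4.4 [6.52926811e-02 9.97866154e-01 1.03233404e-05 5.84223471e-05] 0.24677691111757635
0.02 [0.6046 0.2955 0.02  ] 0.039 [0.5756 0.3066 0.02  ]
0.03 [0.6123 0.2927 0.03  ] 0.039 [0.5837 0.3036 0.03  ]
0.04 [0.62   0.2898 0.04  ] 0.038 [0.5918 0.3006 0.04  ]
0.05 [0.6277 0.2869 0.05  ] 0.038 [0.5998 0.2976 0.05  ]
0.06 [0.6354 0.2841 0.06  ] 0.037 [0.6079 0.2946 0.06  ]
```

```bash
python3 -m crank '[[0.5,0,0,0.2,0,0,0],[0.5,0,0,0,0,0,0],[0.5,0,0,0,0,0,0]]'; python3 -m crank '[[0.5,0,0,0.2,0,0,0],[0.5,0,0,0,0,0,0],[0.5,0,0,0,0,0,0]]'
```

```text
time: 4.7
eef_pos: [0.6165, 0.2867, 0.0309]
tcp_rot: [0.065, 0.998, -0.0, -0.0]
contact_force: [0.2, -0.7, 0.2]
opening: 0.252
time: 5.0
eef_pos: [0.6166, 0.2867, 0.0289]
tcp_rot: [0.065, 0.998, -0.0, -0.0]
contact_force: [-0.4, -0.1, 0.3]
opening: 0.254
```

```bash
python3 -m crank '[[0.5,0,0,0.3,0,0,0],[0.5,0,0,0,0,0,0],[0.5,0,0,0,0,0,0]]'; python3 -m crank '[[0.5,0,0,0.3,0,0,0],[0.5,0,0,0,0,0,0],[0.5,0,0,0,0,0,0]]';  python3 -c "
from h import *
snap('scene','g4.png',(360,180,440,270),7);snap('top','g4t.png',(100,140,180,220),7)"
```

```text
time: 5.3
eef_pos: [0.6165, 0.2867, 0.0259]
tcp_rot: [0.065, 0.998, -0.0, -0.0]
contact_force: [0.5, -0.3, 0.8]
opening: 0.249
time: 5.6
eef_pos: [0.6165, 0.2867, 0.0229]
tcp_rot: [0.065, 0.998, -0.0, -0.0]
contact_force: [0.3, 0.3, 0.2]
opening: 0.252
```

View pics/g4.png

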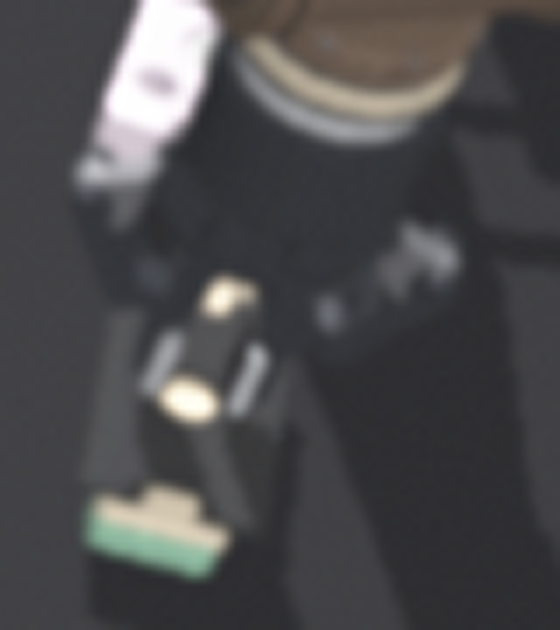

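View pics/g4t.png

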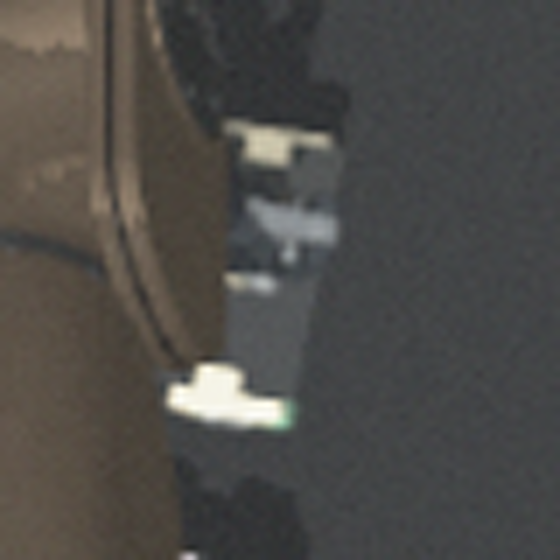

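```bash
python3 -m crank '[[0.5,0,0,0.2,0,0,0],[0.5,0,0,0,0,0,0]]'; python3 -m crank '[[0.5,0,0,0.2,0,0,0],[0.5,0,0,0,0,0,0]]'
```

```text
time: 5.9
eef_pos: [0.6165, 0.2867, 0.0208]
tcp_rot: [0.065, 0.998, -0.0, -0.0]
contact_force: [0.3, -0.4, -0.1]
opening: 0.251
time: 6.1
eef_pos: [0.6164, 0.2866, 0.0188]
tcp_rot: [0.065, 0.998, -0.0, -0.0]
contact_force: [0.1, 0.4, -0.2]
opening: 0.251
```

Run:
```python
from h import *
d=read_camera('scene'); s=get_state(); print(s['eef_pos'],s['time'],s['contact_force'])
a,b,c,e=[np.array(p)/7+[360,180] for p in ((150,387),(240,410),(175,338),(260,350))]
for z in (.02,.03,.04,.05,.06): print(z,((at(d,a,z)+at(d,b,z))/2).round(4),np.linalg.norm(at(d,a,z)-at(d,b,z)).round(3),((at(d,c,z)+at(d,e,z))/2).round(4))
```

```text
[0.61645778 0.28669355 0.01883762] 6.15 [-1.13276191 -0.17267176 -1.07459835]
0.02 [0.6111 0.2935 0.02  ] 0.033 [0.5842 0.3027 0.02  ]
0.03 [0.6187 0.2907 0.03  ] 0.033 [0.5921 0.2998 0.03  ]
0.04 [0.6264 0.2878 0.04  ] 0.033 [0.6001 0.2968 0.04  ]
0.05 [0.634 0.285 0.05 ] 0.032 [0.6081 0.2939 0.05  ]
0.06 [0.6416 0.2822 0.06  ] 0.032 [0.616  0.2909 0.06  ]
```

```bash
python3 -m crank '[[0.5,0,0,0.2,0,0,0],[0.5,0,0,0,0,0,0]]'; python3 -m crank '[[0.5,0,0,0.2,0,0,0],[0.5,0,0,0,0,0,0]]'; python3 -m crank '[[0.5,0,0,0.2,0,0,0],[0.5,0,0,0,0,0,0]]'
```

```text
time: 6.35
eef_pos: [0.617, 0.2869, 0.018]
tcp_rot: [0.065, 0.998, 0.0, 0.0]
contact_force: [-0.8, -1.1, 3.5]
opening: 0.249
time: 6.55
eef_pos: [0.6171, 0.2869, 0.018]
tcp_rot: [0.065, 0.998, -0.0, -0.0]
contact_force: [-5.6, -2.1, 11.1]
opening: 0.25
time: 6.75
eef_pos: [0.6171, 0.2869, 0.0179]
tcp_rot: [0.065, 0.998, -0.0, -0.001]
contact_force: [-9.1, -4.0, 18.8]
opening: 0.249
```

```bash
python3 -m crank '[[0.5,0,0,-1.5,0,0,0],[-1,0,0,-1.5,0,0,0],[-1,0,0,0,0,0,0],[-1,0,0,0,0,0,0],[-1,0,0,0,0,0,0]]';python3 -c "
from h import *
snap('top','g5t.png',(100,140,180,220),7)
s=get_state();print(s['eef_pos'],s['contact_force'],s['opening'])"; python3 -c "
from h import *
snap('scene','g5.png',(360,180,440,270),7)
d=read_camera('scene')
for o in ('plate',): print([(x['location'],x['p']) for x in place_of(o,'scene')])"
```

```text
time: 7.25
eef_pos: [0.6161, 0.2865, 0.0421]
tcp_rot: [0.065, 0.998, -0.0, -0.001]
contact_force: [0.2, -0.4, 0.4]
opening: 0.915
[0.61595091 0.28650169 0.04191725] [-0.49494016 -0.48685982 -0.26927235] 0.9872274844591944
[([384.4, 238.1], 0.95)]
```

View pics/g5.png

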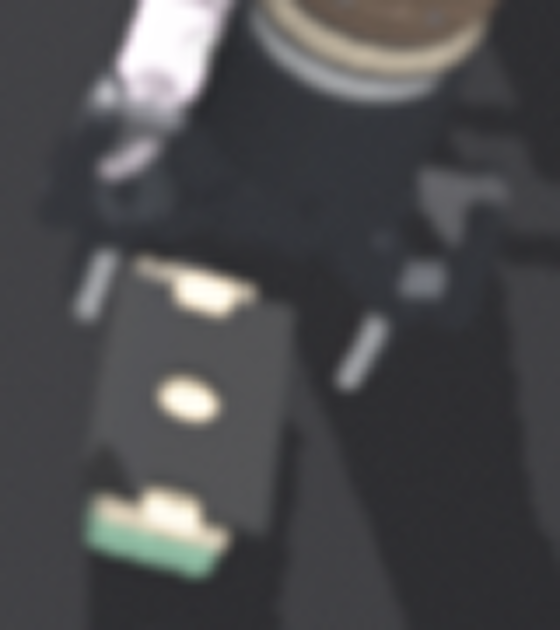

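View pics/g5t.png

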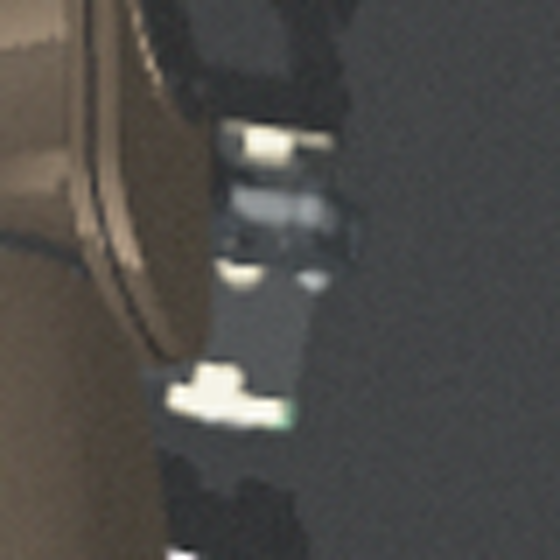

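Run:
```python
from h import *
d=read_camera('scene'); s=get_state(); print(s['eef_pos'],s['time'])
for z in (.055,.06,.065,.07): 
  P=[at(d,np.array(p)/7+[360,180],z) for p in ((85,320),(348,388),(107,250),(378,318))]
  P=np.array(P); print(z,P.mean(0).round(4),np.linalg.norm(P[0]-P[1]).round(4),np.linalg.norm(P[0]-P[2]).round(4),np.linalg.norm(P[2]-P[3]).round(4))
```

```text
[0.6162824  0.28659165 0.04237134] 7.5
0.055 [0.5996 0.297  0.055 ] 0.0946 0.0351 0.0995
0.06 [0.6037 0.2955 0.06  ] 0.094 0.0349 0.0988
0.065 [0.6077 0.294  0.065 ] 0.0933 0.0346 0.0982
0.07 [0.6118 0.2925 0.07  ] 0.0927 0.0344 0.0975
```

```bash
python3 -m crank '[[-1,0,0,2,0,0,0],[-1,0,0,1,0,0,0],[-1,0,0,0.9,0,0,0],[-1,0,0,0,0,0,0],[-1,0,0,0,0,0,0]]'; python3 -m crank '[[0,0,0,0,0,0,0],[0,0,0,0,0,0,0],[0,0,0,0,0,0,0]]' 25;python3 -c "
from h import *
snap('scene','g6.png',(360,180,440,270),7)"
```

```text
time: 8.0
eef_pos: [0.6167, 0.2867, 0.004]
tcp_rot: [0.065, 0.998, -0.0, -0.0]
contact_force: [0.5, 0.1, -0.1]
opening: 1.003
time: 8.3
eef_pos: [0.6175, 0.287, 0.0053]
tcp_rot: [0.065, 0.998, 0.0, 0.001]
contact_force: [0.1, -0.0, 2.8]
opening: 0.763
```

View pics/g6.png

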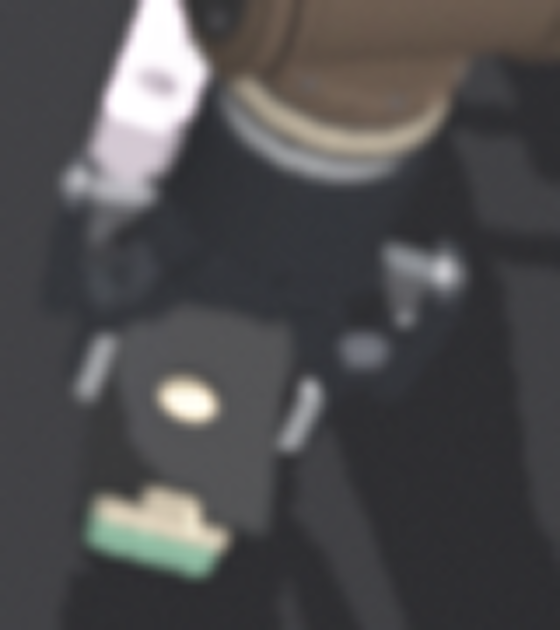

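```bash
python3 -m crank '[[0.4,0,0,0,0,0,0],[0.4,0,0,-0.5,0,0,0],[0.4,0,0,-1.5,0,0,0],[0.4,0,0,-3,0,0,0],[0.4,0,0,-3,0,0,0]]' 40; python3 -m crank '[[0.4,0,0,-3,0,0,0],[0.4,0,0,-2,0,0,0],[0.4,0,0,0,0,0,0],[0.4,0,0,0,0,0,0]]';python3 -c "
from h import *
from goto import q
q(.5466,-.0007,.16,83.1)
d=snap('scene','g7.png',(340,140,460,260),6)"
```

```text
time: 8.85
eef_pos: [0.6158, 0.2865, 0.0845]
tcp_rot: [0.065, 0.998, -0.0, -0.001]
contact_force: [0.0, -0.2, 0.1]
opening: 0.756
time: 9.25
eef_pos: [0.6164, 0.2867, 0.1343]
tcp_rot: [0.065, 0.998, 0.0, 0.0]
contact_force: [1.0, 1.1, -0.4]
opening: 0.758
t 9.25 pos [0.6164 0.2867 0.1343] open 0.758 F [ 1.   1.1 -0.4] tq [-0.05  0.04  0.01] q6 -1.15
 shift in current tool axes cm [  3.18 -29.4   -2.57] | after turning [  3.48 -29.37  -2.57] | turn [ 0.01  0.01 -0.58]
```

View pics/g7.png

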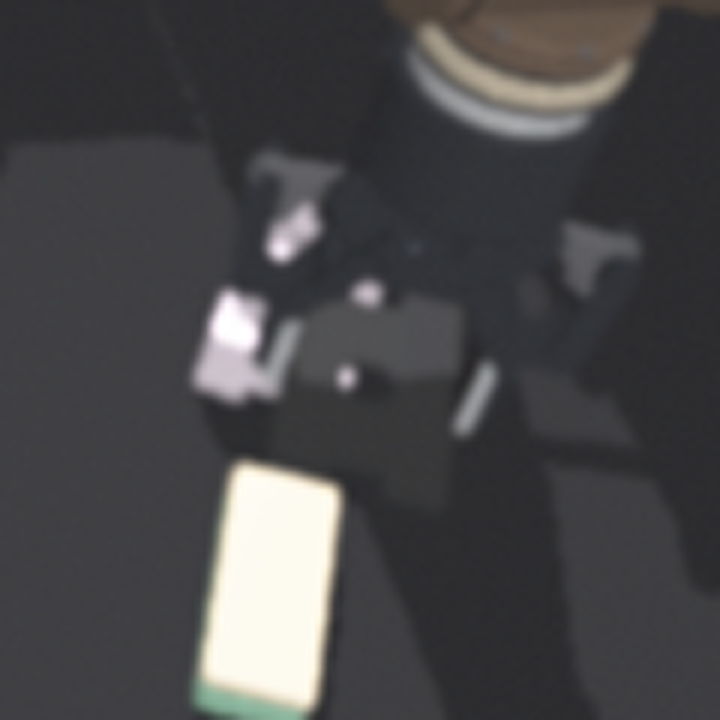

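```bash
python3 -m crank '[[0.4,0.3,-2,0,0,0,-0.6],[0.4,0.4,-3.7,0,0,0,0],[0.4,0.4,-3.7,0,0,0,0],[0.4,0.4,-3.7,0,0,0,0],[0.4,0.4,-3.7,0,0,0,0]]'; python3 -m crank '[[0.4,0.4,-3.7,0,0,0,0],[0.4,0.4,-3.7,0,0,0,0],[0.4,0.4,-3,0,0,0,0],[0.4,0.4,-2,0,0,0,0],[0.4,0,0,0,0,0,0]]';python3 -m crank '[[0.4,0,0,0,0,0,0],[0.4,0,0,0,0,0,0]]';python3 goto.py .546 -.001 .10 83.1
```

```text
time: 9.8
eef_pos: [0.5754, 0.1209, 0.1315]
tcp_rot: [0.06, 0.998, -0.0, -0.002]
contact_force: [0.8, -0.1, -0.9]
opening: 0.754
time: 10.3
eef_pos: [0.5447, -0.0007, 0.1318]
tcp_rot: [0.062, 0.998, 0.0, -0.002]
contact_force: [-0.2, -0.0, -0.3]
opening: 0.752
time: 10.5
eef_pos: [0.5464, 0.002, 0.1332]
tcp_rot: [0.06, 0.998, 0.0, -0.001]
contact_force: [1.0, -0.0, -0.8]
opening: 0.756
t 10.5 pos [0.5464 0.002  0.1332] open 0.756 F [ 1.  -0.  -0.8] tq [ 0.01 -0.02 -0.03] q6 -1.63
 shift in current tool axes cm [-0.01 -0.3   3.32] | after turning [-0.   -0.3   3.32] | turn [ 0.03 -0.09  0.06]
```

```bash
python3 -m crank '[[0.4,0,-0.3,2,0,0,0],[0.4,0,0,2,0,0,0],[0.4,0,0,0.6,0,0,0],[0.4,0,0,0,0,0,0],[0.4,0,0,0,0,0,0]]';cat > pv.py <<'E'
from ov import *
from goto import q
def view(cams,items,names,boxes,s):
    out=[]
    for c,n,b,sc in zip(cams,names,boxes,s):
        d=read_camera(c); pickle.dump(d,open('last_%s.pkl'%c,'wb')); draw(c,d,items,b,sc,n)
        b0=cv2.resize(d['color'][:,:,::-1][b[1]:b[3],b[0]:b[2]],None,fx=sc,fy=sc,interpolation=cv2.INTER_CUBIC); cv2.imwrite('pics/raw_'+n,b0)
E
python3 - <<'E'
from pv import *
q(.546,-.001,.085,83.1)
s=get_state(); M=R.from_quat(s['tcp_rot']).as_matrix(); a=np.arctan2(M[1,1],M[0,1])-np.pi/2
print(np.degrees(a))
p=[s['eef_pos'][0]+.0007,s['eef_pos'][1]+.0,a]; z=s['eef_pos'][2]+.0207
hp=[.5466,-.0007,np.radians(-6.9)]
it=[(p,slotted(z)),(p,slotted(z+.005)),(p,circ(.01,z+.005)),(hp,circ(.008,.094,.0515)),(hp,circ(.008,.094,-.0515)),(hp,rect(.124,.058,.08))]
view(['top','scene'],it,['h1t.png','h1.png'],[(190,150,290,260),(230,130,340,230)],[5,6])
E
```

```text
time: 11.0
eef_pos: [0.5469, -0.0014, 0.0888]
tcp_rot: [0.06, 0.998, -0.0, 0.0]
contact_force: [1.1, 0.1, -1.2]
opening: 0.757
t 11.0 pos [ 0.5469 -0.0014  0.0888] open 0.757 F [ 1.1  0.1 -1.2] tq [-0.   -0.03 -0.01] q6 -1.64
 shift in current tool axes cm [0.1  0.03 0.38] | after turning [0.1  0.03 0.38] | turn [-0.    0.05  0.07]
-6.834899771423758
```

View pics/h1t.png

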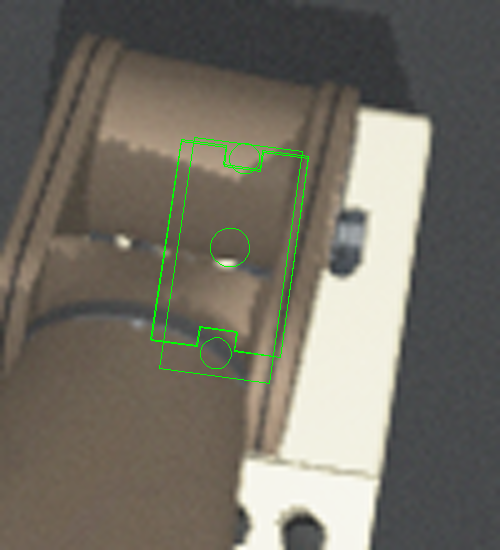

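View pics/h1.png

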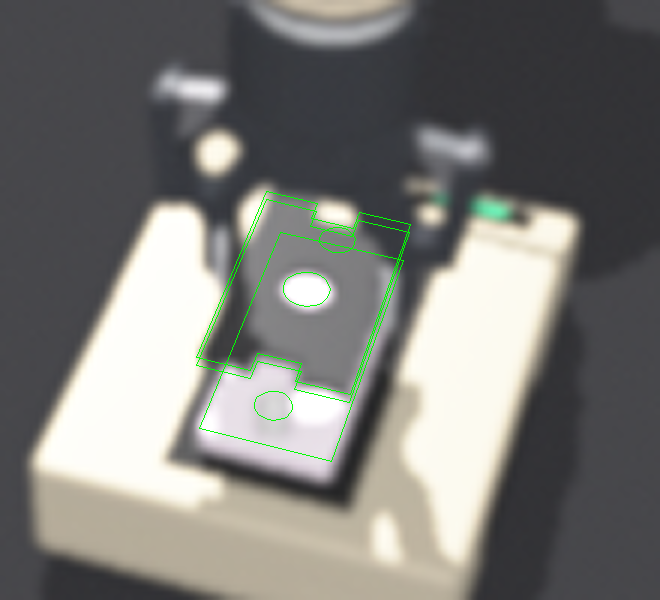

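Run:
```python
from ov import *
d=D['scene']; print(proj(d,[.5466,-.0007,.08]))
im=cv2.resize(d['color'][:,:,::-1][160:220,255:310],None,fx=10,fy=10,interpolation=cv2.INTER_CUBIC)
im=cv2.convertScaleAbs(im,alpha=1)
hp=[.5466,-.0007,np.radians(-6.9)]
for m in (circ(.0035,.101,.0515),circ(.008,.08,.0515),circ(.0035,.101,-.0515),circ(.008,.08,-.0515),rect(.124,.058,.08),rect(.124,.058,.066),circ(.003,.08)):
    p=(proj(d,tr(hp,m))-[255,160]+.5)*10-.5; cv2.polylines(im,[np.round(p).astype(np.int32)],True,(0,200,0),1)
cv2.imwrite('pics/hp_s.png',im)
```

```text
[[280.29428525 186.49338537]]
```

View pics/hp_s.png

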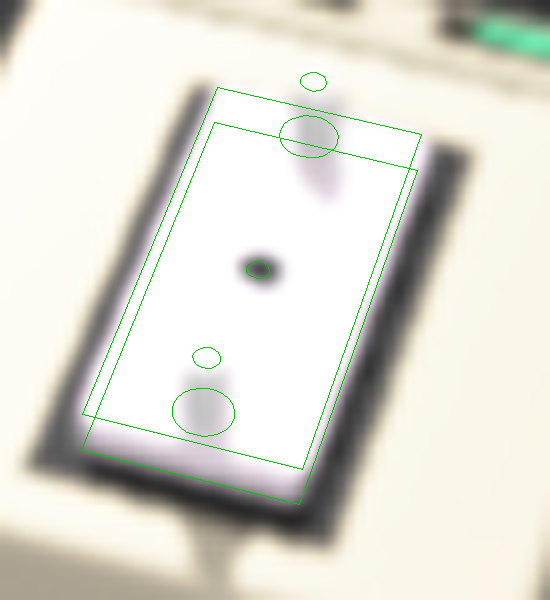

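```bash
python3 -m crank '[[0.4,0.1,0.1,0.5,0,0,0],[0.4,0,0,0.5,0,0,0],[0.4,0,0,0,0,0,0],[0.4,0,0,0,0,0,0]]'; python3 -m crank '[[0.4,0,0,0.5,0,0,0],[0.4,0,0,0.3,0,0,0],[0.4,0,0,0,0,0,0],[0.4,0,0,0,0,0,0]]';python3 goto.py .546 -.0005 .0593 83.1
```

```text
time: 11.5
eef_pos: [0.5452, -0.0008, 0.0778]
tcp_rot: [0.06, 0.998, 0.0, -0.0]
contact_force: [0.2, -0.3, -0.6]
opening: 0.752
time: 11.9
eef_pos: [0.5459, -0.0009, 0.0702]
tcp_rot: [0.06, 0.998, -0.0, 0.001]
contact_force: [2.0, -0.4, -1.8]
opening: 0.752
t 11.9 pos [ 0.5459 -0.0009  0.0702] open 0.752 F [ 2.  -0.4 -1.8] tq [-0.08 -0.39 -0.  ] q6 -1.64
 shift in current tool axes cm [0.   0.04 1.09] | after turning [-0.    0.04  1.09] | turn [-0.01  0.07  0.01]
```

```bash
python3 -m crank '[[0.4,-0.05,0.03,0.3,0,0,0],[0.4,0,0,0,0,0,0],[0.4,0,0,0,0,0,0]]';python3 goto.py .546 -.0005 .0593 83.1; python3 -m crank '[[0.4,0,0,0.3,0,0,0],[0.4,0,0,0,0,0,0],[0.4,0,0,0,0,0,0]]';python3 goto.py .546 -.0005 .0593 83.1
```

```text
time: 12.2
eef_pos: [0.5461, -0.0005, 0.0671]
tcp_rot: [0.06, 0.998, 0.0, 0.0]
contact_force: [3.0, 0.7, -1.1]
opening: 0.753
t 12.2 pos [ 5.461e-01 -5.000e-04  6.710e-02] open 0.753 F [ 3.   0.7 -1.1] tq [-0.07 -0.22  0.01] q6 -1.64
 shift in current tool axes cm [0.01 0.   0.78] | after turning [0.01 0.   0.78] | turn [0.   0.   0.02]
time: 12.5
eef_pos: [0.5461, -0.0005, 0.0641]
tcp_rot: [0.06, 0.998, 0.0, 0.0]
contact_force: [1.5, 0.3, 0.0]
opening: 0.748
t 12.5 pos [ 5.461e-01 -5.000e-04  6.410e-02] open 0.748 F [1.5 0.3 0. ] tq [-0.03 -0.24 -0.03] q6 -1.64
 shift in current tool axes cm [0.01 0.   0.48] | after turning [0.01 0.   0.48] | turn [0.   0.01 0.01]
```

```bash
python3 -m crank '[[0.4,-0.06,0,0.3,0,0,0],[0.4,0,0,0,0,0,0],[0.4,0,0,0,0,0,0]]';python3 goto.py .546 -.0005 .0593 83.1; python3 -m crank '[[0.4,0,0,0.2,0,0,0],[0.4,0,0,0,0,0,0],[0.4,0,0,0,0,0,0]]';python3 goto.py .546 -.0005 .0593 83.1
```

```text
time: 12.8
eef_pos: [0.5461, -0.0005, 0.0607]
tcp_rot: [0.06, 0.998, 0.0, -0.001]
contact_force: [1.1, -0.0, -1.0]
opening: 0.755
t 12.8 pos [ 5.461e-01 -5.000e-04  6.070e-02] open 0.755 F [ 1.1 -0.  -1. ] tq [-0.01 -0.05 -0.  ] q6 -1.64
 shift in current tool axes cm [ 0.01 -0.    0.14] | after turning [ 0.01 -0.    0.14] | turn [ 0.   -0.07  0.01]
time: 13.1
eef_pos: [0.5465, -0.0006, 0.0595]
tcp_rot: [0.06, 0.998, 0.0, -0.0]
contact_force: [-1.1, 0.2, 2.9]
opening: 0.754
t 13.1 pos [ 0.5465 -0.0006  0.0595] open 0.754 F [-1.1  0.2  2.9] tq [0.04 0.26 0.02] q6 -1.64
 shift in current tool axes cm [0.05 0.   0.02] | after turning [0.05 0.   0.02] | turn [ 0.   -0.03  0.02]
```

```bash
python3 -m crank '[[0.1,0,0,0,0,0,0],[-1,0,0,0,0,0,0],[-1,0,0,0,0,0,0],[-1,0,0,-2,0,0,0],[-1,0,0,-3,0,0,0]]'; python3 -m crank '[[-1,0,0,-3,0,0,0],[-1,0,3,-2,0,0,0],[-1,0,4,0,0,0,0],[-1,0,4,0,0,0,0],[-1,0,4,0,0,0,0]]'
python3 - <<'E'
from pv import *
q(.4467,.3015,.10,74.8)
hp=[.5466,-.0004,np.radians(-6.9)]
it=[(hp,slotted(.085)),(hp,circ(.01,.085)),(hp,circ(.0035,.101,.0515)),(hp,circ(.0035,.101,-.0515))]
view(['top','scene'],it,['h2t.png','h2.png'],[(190,150,290,260),(230,150,330,230)],[5,6])
E
```

```text
time: 13.6
eef_pos: [0.5446, -0.0003, 0.1069]
tcp_rot: [0.06, 0.998, 0.0, -0.003]
contact_force: [0.7, -0.2, 0.1]
opening: 0.998
time: 14.1
eef_pos: [0.5647, 0.1496, 0.1592]
tcp_rot: [0.06, 0.998, 0.0, 0.0]
contact_force: [0.7, -0.8, -0.9]
opening: 1.001
t 14.1 pos [0.5647 0.1496 0.1592] open 1.001 F [ 0.7 -0.8 -0.9] tq [-0.   -0.02 -0.02] q6 -1.36
 shift in current tool axes cm [13.55 13.65  5.91] | after turning [15.37 11.56  5.92] | turn [0.01 0.04 8.28]
```

View pics/h2t.png

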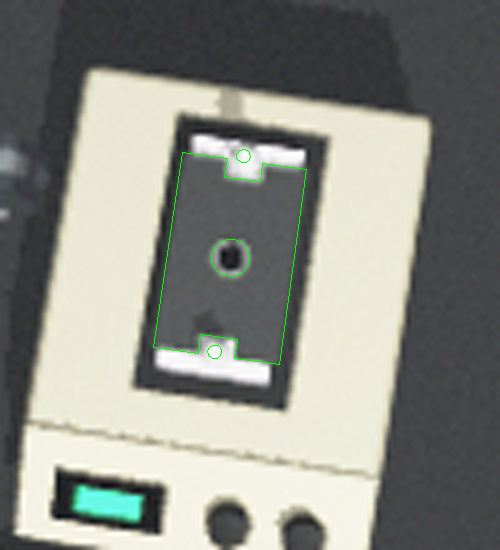

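View pics/h2.png

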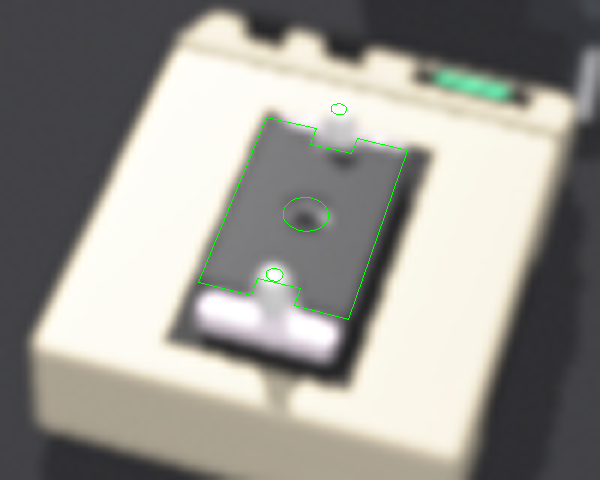

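```bash
python3 -m crank '[[-1,1,2,0,0,0,8.3],[-1,3,2.4,0.8,0,0,0],[-1,3,2.4,1.2,0,0,0],[-1,3,2.4,1.2,0,0,0],[-1,3,2,1.2,0,0,0]]'; python3 -m crank '[[-1,2,1,1,0,0,0],[-1,0.2,0,0,0,0,0],[-1,0,0,0,0,0,0],[-1,0,0,0,0,0,0]]';python3 goto.py .4467 .3015 .05 74.8
```

```text
time: 14.7
eef_pos: [0.4646, 0.2902, 0.1144]
tcp_rot: [0.132, 0.991, 0.0, 0.0]
contact_force: [-0.1, 0.9, -0.1]
opening: 1.001
time: 15.1
eef_pos: [0.4481, 0.3044, 0.1059]
tcp_rot: [0.133, 0.991, 0.0, 0.001]
contact_force: [-0.1, 0.5, -0.0]
opening: 0.998
t 15.1 pos [0.4481 0.3044 0.1059] open 0.998 F [-0.1  0.5 -0. ] tq [ 0.02 -0.03  0.06] q6 -0.89
 shift in current tool axes cm [ 0.07 -0.32  5.59] | after turning [ 0.06 -0.32  5.59] | turn [ 0.04  0.09 -0.05]
```

```bash
python3 -m crank '[[-1,0.1,-0.3,3,0,0,0],[-1,0,0,3,0,0,0],[-1,0,0,2.5,0,0,0],[-1,0,0,0,0,0,0],[-1,0,0,0,0,0,0]]';python3 goto.py .4467 .3015 -.005 74.8;python3 -m crank '[[-1,0,0,1,0,0,0],[-1,0,0,1,0,0,0],[-1,0,0,0,0,0,0],[-1,0,0,0,0,0,0]]';python3 - <<'E'
from pv import *
q(.4467,.3015,-.005,74.8)
s=get_state()
bk=[.4467,.3015,np.radians(-15.2)]
it=[(bk,slotted(.036)),(bk,circ(.015,.036))]
view(['scene'],it,['b1.png'],[(340,130,450,240)],[6])
E
```

```text
time: 15.6
eef_pos: [0.4461, 0.3018, 0.0207]
tcp_rot: [0.133, 0.991, 0.0, 0.0]
contact_force: [-0.0, 0.4, 0.4]
opening: 1.0
t 15.6 pos [0.4461 0.3018 0.0207] open 1.0 F [-0.   0.4  0.4] tq [-0.02 -0.01 -0.06] q6 -0.9
 shift in current tool axes cm [-0.06 -0.02  2.57] | after turning [-0.06 -0.02  2.57] | turn [ 0.01  0.03 -0.07]
time: 16.0
eef_pos: [0.4448, 0.3023, 0.0]
tcp_rot: [0.132, 0.991, -0.0, -0.0]
contact_force: [-0.4, 0.9, 0.2]
opening: 0.999
t 16.0 pos [0.4448 0.3023 0.    ] open 0.999 F [-0.4  0.9  0.2] tq [ 0.   -0.04 -0.01] q6 -0.9
 shift in current tool axes cm [-0.2  -0.03  0.5 ] | after turning [-0.2  -0.03  0.5 ] | turn [-0.01 -0.01  0.02]
```

View pics/b1.png

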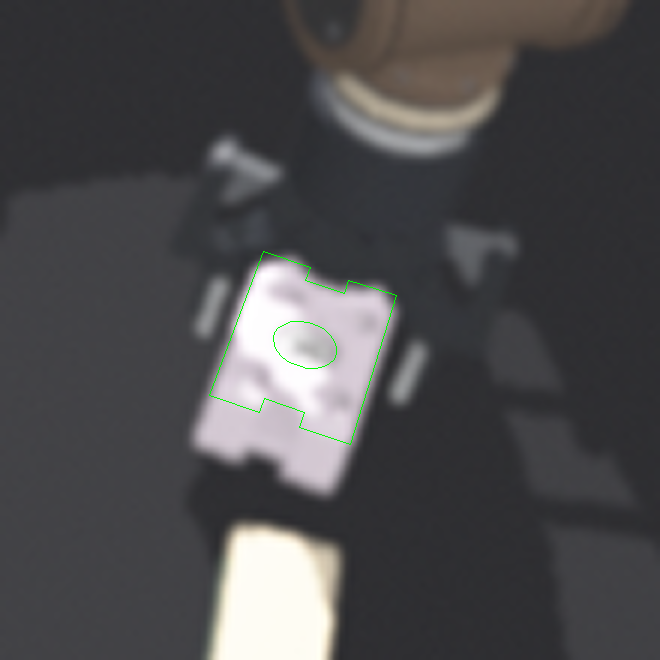

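```bash
python3 -m crank '[[-1,-0.2,0,0.5,0,0,0],[-1,0,0,0,0,0,0],[-1,0,0,0,0,0,0]]';python3 goto.py .4475 .3015 -.005 74.8;python3 -m crank '[[0,0,0,0,0,0,0],[0.4,0,0,0,0,0,0],[0.4,0,0,0,0,0,0],[0.4,0,0,0,0,0,0]]' 60; python3 goto.py .4475 .3015 -.005 74.8
```

```text
time: 16.35
eef_pos: [0.4469, 0.3018, -0.005]
tcp_rot: [0.132, 0.991, -0.0, -0.0]
contact_force: [0.3, -0.1, 0.0]
opening: 1.0
t 16.35 pos [ 0.4469  0.3018 -0.005 ] open 1.0 F [ 0.3 -0.1  0. ] tq [ 0.01  0.05 -0.03] q6 -0.9
 shift in current tool axes cm [-0.07 -0.01  0.  ] | after turning [-0.07 -0.01  0.  ] | turn [-0.01 -0.01  0.01]
time: 16.75
eef_pos: [0.4473, 0.302, -0.0044]
tcp_rot: [0.132, 0.991, 0.0, 0.0]
contact_force: [-0.5, 0.2, 3.1]
opening: 0.76
t 16.75 pos [ 0.4473  0.302  -0.0044] open 0.76 F [-0.5  0.2  3.1] tq [-0.14  0.15 -0.02] q6 -0.9
 shift in current tool axes cm [-0.03 -0.04  0.06] | after turning [-0.03 -0.04  0.06] | turn [0.02 0.04 0.02]
```

```bash
python3 -m crank '[[0.4,0,0,-0.5,0,0,0],[0.4,0,0,-1.5,0,0,0],[0.4,0,0,-3,0,0,0],[0.4,0,0,-3,0,0,0],[0.4,0,0,-3,0,0,0]]'; python3 -m crank '[[0.4,0,0,-2.5,0,0,0],[0.4,0,0,-0.5,0,0,0],[0.4,0,0,0,0,0,-4],[0.4,0,0,0,0,0,-4.3]]'; python3 goto.py .5466 -.0004 .13 83.1;python3 -c "
from h import *
snap('scene','b2.png',(300,80,460,240),4)"
```

```text
time: 17.25
eef_pos: [0.4459, 0.3015, 0.106]
tcp_rot: [0.132, 0.991, -0.0, -0.001]
contact_force: [0.7, -0.7, -4.5]
opening: 0.755
time: 17.65
eef_pos: [0.4458, 0.3014, 0.134]
tcp_rot: [0.059, 0.998, -0.0, -0.001]
contact_force: [0.0, 0.8, -5.5]
opening: 0.757
t 17.65 pos [0.4458 0.3014 0.134 ] open 0.757 F [ 0.   0.8 -5.5] tq [-0.    0.05  0.04] q6 -1.05
 shift in current tool axes cm [-13.54 -28.79   0.41] | after turning [-13.63 -28.75   0.4 ] | turn [-0.06 -0.11  0.19]
```

View pics/b2.png

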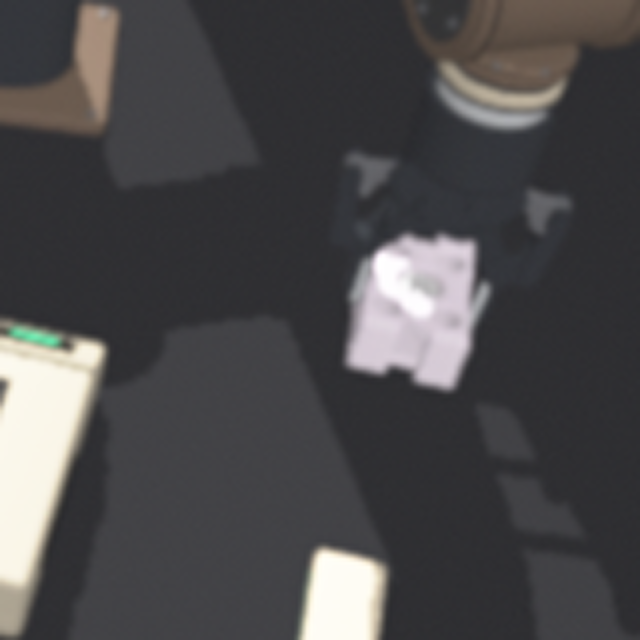

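Block held level, weight 5.5 N on the wrist. Moving over the heater.

```bash
python3 -m crank '[[0.4,-1,-2,0,0,0,0.1],[0.4,-1.6,-3.4,0,0,0,0],[0.4,-1.6,-3.4,0,0,0,0],[0.4,-1.6,-3.4,0,0,0,0],[0.4,-1.6,-3.4,0,0,0,0]]'; python3 -m crank '[[0.4,-1.6,-3.4,0,0,0,0],[0.4,-1.6,-3.4,0,0,0,0],[0.4,-1.6,-3.4,0,0,0,0],[0.4,-1,-2,0,0,0,0],[0.4,0,0,0,0,0,0]]';python3 -m crank '[[0.4,0,0,0,0,0,0],[0.4,0,0,0,0,0,0]]'; python3 goto.py .5466 -.0004 .11 83.1
```

```text
time: 18.2
eef_pos: [0.5005, 0.1366, 0.1337]
tcp_rot: [0.061, 0.998, -0.0, -0.001]
contact_force: [1.4, 0.2, -4.3]
opening: 0.76
time: 18.7
eef_pos: [0.5442, 0.0071, 0.1339]
tcp_rot: [0.063, 0.998, -0.0, -0.001]
contact_force: [0.1, -0.1, -5.4]
opening: 0.761
time: 18.9
eef_pos: [0.5431, 0.0107, 0.1341]
tcp_rot: [0.061, 0.998, 0.0, -0.001]
contact_force: [-0.3, -0.4, -4.9]
opening: 0.758
t 18.9 pos [0.5431 0.0107 0.1341] open 0.758 F [-0.3 -0.4 -4.9] tq [-0.   -0.02 -0.02] q6 -1.62
 shift in current tool axes cm [-0.49 -1.06  2.41] | after turning [-0.48 -1.06  2.41] | turn [ 0.03 -0.13 -0.08]
```

```bash
python3 -m crank '[[0.4,-0.5,-1.06,1,0,0,0],[0.4,0,0,1.5,0,0,0],[0.4,0,0,0.5,0,0,0],[0.4,0,0,0,0,0,0],[0.4,0,0,0,0,0,0]]';python3 - <<'E'
from pv import *
q(.5466,-.0004,.0806,83.1)
s=get_state(); M=R.from_quat(s['tcp_rot']).as_matrix(); a=np.arctan2(M[1,1],M[0,1])-np.pi/2
print(np.degrees(a))
p=[s['eef_pos'][0],s['eef_pos'][1],a]; z=s['eef_pos'][2]+.0044
hp=[.5466,-.0004,np.radians(-6.9)]
it=[(p,slotted(z)),(p,slotted(z+.036)),(p,circ(.015,z+.036)),(hp,circ(.0035,.101,.0515)),(hp,circ(.0035,.101,-.0515)),(hp,rect(.124,.058,.08))]
view(['scene'],it,['h3.png'],[(230,110,340,220)],[6])
E
```

```text
time: 19.4
eef_pos: [0.5476, -0.001, 0.1047]
tcp_rot: [0.061, 0.998, 0.0, -0.0]
contact_force: [-0.3, 0.8, -4.3]
opening: 0.76
t 19.4 pos [ 0.5476 -0.001   0.1047] open 0.76 F [-0.3  0.8 -4.3] tq [-0.01 -0.03 -0.01] q6 -1.64
 shift in current tool axes cm [0.1  0.05 2.41] | after turning [0.11 0.05 2.41] | turn [ 0.01 -0.05 -0.07]
-6.971810067957251
```

View pics/h3.png

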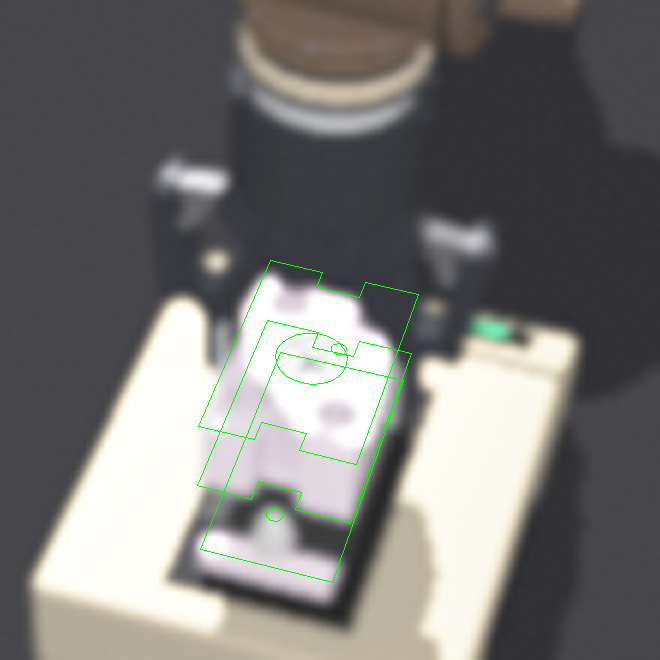

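```bash
python3 -m crank '[[0.4,0.05,0.05,0.5,0,0,0],[0.4,0,0,0.3,0,0,0],[0.4,0,0,0,0,0,0],[0.4,0,0,0,0,0,0]]';python3 goto.py .5466 -.0004 .0806 83.1; python3 -m crank '[[0.4,0,0,0.3,0,0,0],[0.4,0,0,0.2,0,0,0],[0.4,0,0,0,0,0,0],[0.4,0,0,0,0,0,0]]';python3 goto.py .5466 -.0004 .0806 83.1
```

```text
time: 19.85
eef_pos: [0.5473, -0.0007, 0.0971]
tcp_rot: [0.061, 0.998, -0.0, -0.0]
contact_force: [0.5, 0.2, -4.9]
opening: 0.757
t 19.85 pos [ 0.5473 -0.0007  0.0971] open 0.757 F [ 0.5  0.2 -4.9] tq [-0.1   0.03  0.  ] q6 -1.64
 shift in current tool axes cm [0.08 0.02 1.65] | after turning [0.08 0.02 1.65] | turn [-0.   -0.01 -0.08]
time: 20.25
eef_pos: [0.5473, -0.0007, 0.092]
tcp_rot: [0.061, 0.998, 0.0, -0.0]
contact_force: [-1.0, 0.1, -4.6]
opening: 0.76
t 20.25 pos [ 0.5473 -0.0007  0.092 ] open 0.76 F [-1.   0.1 -4.6] tq [-0.01 -0.05 -0.04] q6 -1.64
 shift in current tool axes cm [0.07 0.02 1.14] | after turning [0.07 0.02 1.14] | turn [ 0.   -0.02 -0.09]
```

```bash
python3 -m crank '[[0.4,0.05,0.02,0.3,0,0,0],[0.4,0,0,0.2,0,0,0],[0.4,0,0,0,0,0,0],[0.4,0,0,0,0,0,0]]';python3 goto.py .5466 -.0004 .0806 83.1; python3 -m crank '[[0.4,0,0,0.3,0,0,0],[0.4,0,0,0.1,0,0,0],[0.4,0,0,0,0,0,0],[0.4,0,0,0,0,0,0]]';python3 goto.py .5466 -.0004 .0806 83.1
```

```text
time: 20.65
eef_pos: [0.5468, -0.0004, 0.087]
tcp_rot: [0.061, 0.998, 0.0, -0.0]
contact_force: [0.8, -0.0, -5.1]
opening: 0.758
t 20.65 pos [ 5.468e-01 -4.000e-04  8.700e-02] open 0.758 F [ 0.8 -0.  -5.1] tq [-0.03  0.01 -0.02] q6 -1.64
 shift in current tool axes cm [0.02 0.   0.64] | after turning [0.02 0.   0.64] | turn [ 0.   -0.02 -0.09]
time: 21.05
eef_pos: [0.5469, -0.0005, 0.0831]
tcp_rot: [0.061, 0.998, -0.0, -0.0]
contact_force: [-0.6, -0.7, -4.5]
opening: 0.759
t 21.05 pos [ 5.469e-01 -5.000e-04  8.310e-02] open 0.759 F [-0.6 -0.7 -4.5] tq [ 0.    0.04 -0.02] q6 -1.64
 shift in current tool axes cm [0.03 0.   0.25] | after turning [0.03 0.   0.25] | turn [-0.   -0.   -0.09]
```

```bash
python3 -m crank '[[0.4,0,0,0.1,0,0,0],[0.4,0,0,0.08,0,0,0],[0.4,0,0,0,0,0,0],[0.4,0,0,0,0,0,0]]'; python3 -m crank '[[0.4,0,0,0.05,0,0,0],[0.4,0,0,0.05,0,0,0],[0.4,0,0,0,0,0,0]]'
```

```text
time: 21.45
eef_pos: [0.5469, -0.0004, 0.0813]
tcp_rot: [0.061, 0.998, 0.0, -0.0]
contact_force: [-0.4, 0.3, -5.2]
opening: 0.757
time: 21.75
eef_pos: [0.547, -0.0005, 0.0807]
tcp_rot: [0.061, 0.998, -0.0, 0.0]
contact_force: [-1.0, 0.1, -3.2]
opening: 0.755
```

```bash
python3 -m crank '[[0.2,0,0,0,0,0,0],[-1,0,0,0,0,0,0],[-1,0,0,0,0,0,0],[-1,0,0,-2,0,0,0],[-1,0,0,-4,0,0,0]]'; python3 -m crank '[[-1,0,0,-4,0,0,0],[-1,0,-3,-3,0,0,0],[-1,0,-4,0,0,0,0],[-1,1,-4,0,0,0,-8.5],[-1,1,-4,0,0,0,-8.5]]'
python3 - <<'E'
from pv import *
q(.4296,-.3282,.18,101.8)
hp=[.5466,-.0004,np.radians(-6.9)]
it=[(hp,slotted(.121)),(hp,slotted(.085)),(hp,circ(.015,.121))]
view(['top','scene'],it,['h4t.png','h4.png'],[(190,150,290,260),(230,130,330,230)],[5,6])
d=D['top']
for n,p in dict(yellow=(324,280),red2=(413,287),blue=(417,210),reagent=(350,172)).items(): print(n,at(d,p,.1).round(3))
E
```

```text
time: 22.25
eef_pos: [0.5448, -0.0001, 0.1381]
tcp_rot: [0.061, 0.998, 0.0, -0.003]
contact_force: [0.6, -0.1, -0.8]
opening: 0.999
time: 22.75
eef_pos: [0.5152, -0.148, 0.2119]
tcp_rot: [-0.087, 0.996, -0.001, 0.001]
contact_force: [-0.0, -0.9, -0.0]
opening: 0.998
t 22.75 pos [ 0.5152 -0.148   0.2119] open 0.998 F [-0.  -0.9 -0. ] tq [-0.02 -0.03 -0.04] q6 -2.21
 shift in current tool axes cm [ 11.56 -16.26   3.19] | after turning [ 12.07 -15.89   3.19] | turn [-0.11  0.14 -1.84]
yellow [ 0.347 -0.228  0.1  ]
red2 [ 0.332 -0.455  0.1  ]
blue [ 0.528 -0.473  0.1  ]
reagent [ 0.626 -0.299  0.1  ]
```

View pics/h4t.png

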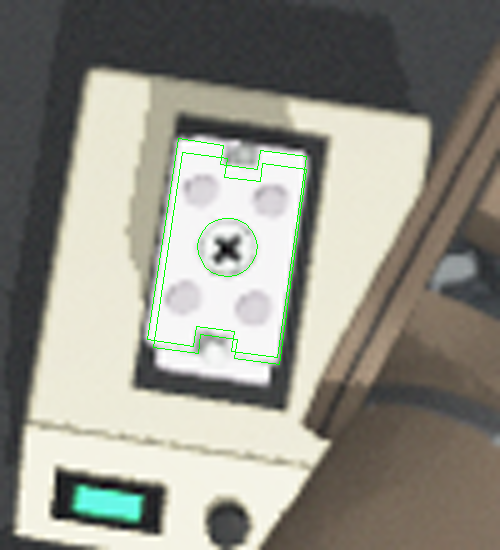

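View pics/h4.png

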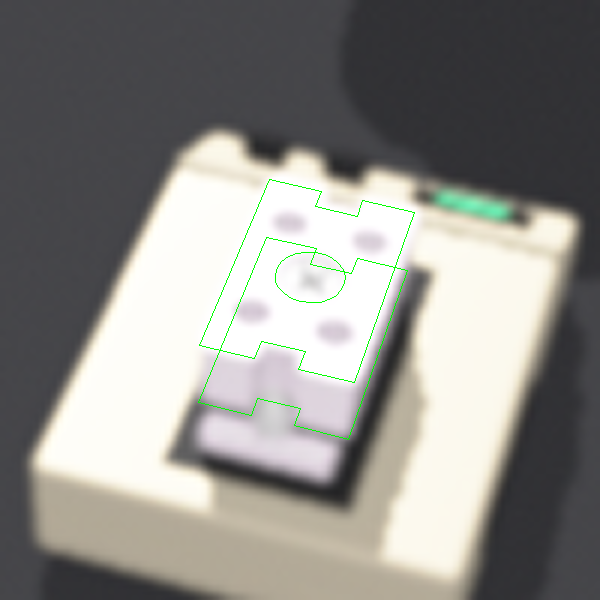

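```bash
cat > cross.py <<'E'
from fit import *
def cross(d,c,z,fn,ang0=0):
    g=np.arange(-16,16.01,.25)/1000
    X,Y=np.meshgrid(g,g)  # world x,y offsets
    P=np.c_[c[0]+X.ravel(),c[1]+Y.ravel(),np.full(X.size,z)]
    uv=proj(d,P).astype(np.float32).reshape(X.shape+(2,))
    im=cv2.cvtColor(d['color'],cv2.COLOR_RGB2GRAY)
    w=cv2.remap(im,uv[...,0],uv[...,1],cv2.INTER_CUBIC).astype(np.float32)
    cv2.imwrite('pics/'+fn,cv2.resize(w[::-1].astype(np.uint8),None,fx=4,fy=4))
    best=[]
    for a in range(0,90,1):
        t=np.radians(a)
        for dx in np.arange(-3,3.1,.5):
            for dy in np.arange(-3,3.1,.5):
                x=X*1000-dx;y=Y*1000-dy; r=np.hypot(x,y)
                u=x*np.cos(t)+y*np.sin(t);v=-x*np.sin(t)+y*np.cos(t)
                m=((abs(u)<9.5)&(abs(v)<3.2))|((abs(v)<9.5)&(abs(u)<3.2))
                m=cv2.GaussianBlur(m.astype(np.float32),(0,0),5)
                k=r<11.5
                best.append((-np.corrcoef(m[k],w[k])[0,1],a,dx,dy))
    best.sort(reverse=True); print([tuple(np.round(b,2)) for b in best[:3]])
    for a in range(0,90,10): print(a,round(max(b[0] for b in best if b[1]==a),3),end=' ')
E
python3 - <<'E'
from cross import *
cross(pickle.load(open('last_top.pkl','rb')),(.5466,-.0004),.119,'cr.png')
print(); cross(D['top'],(.4467,.3015),.034,'cr0.png')
E
```

```text
[(np.float64(0.92), np.float64(46.0), np.float64(-0.5), np.float64(0.0)), (np.float64(0.92), np.float64(47.0), np.float64(-0.5), np.float64(0.0)), (np.float64(0.91), np.float64(44.0), np.float64(-0.5), np.float64(0.0))]
0 0.52 10 0.529 20 0.634 30 0.783 40 0.892 50 0.908 60 0.827 70 0.686 80 0.55 
[(np.float64(0.92), np.float64(37.0), np.float64(-0.5), np.float64(-1.0)), (np.float64(0.92), np.float64(38.0), np.float64(-0.5), np.float64(-1.0)), (np.float64(0.92), np.float64(39.0), np.float64(-0.5), np.float64(-1.0))]
0 0.524 10 0.612 20 0.769 30 0.887 40 0.916 50 0.839 60 0.693 70 0.544 80 0.499
```

View pics/cr.png

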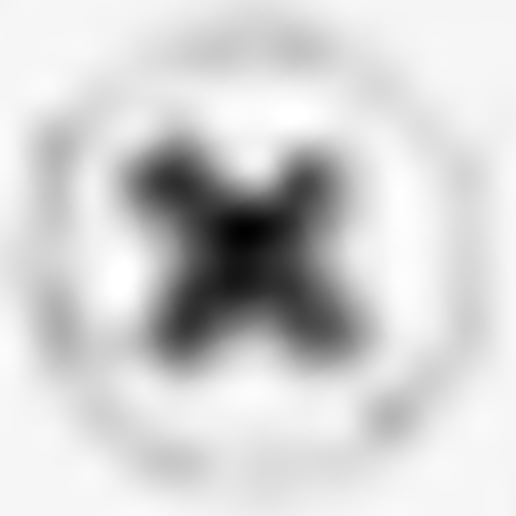

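```bash
cat > key.py <<'E'
from fit import *
from scipy.optimize import minimize
S=8
def corners(p,tilt=(0,0)):
    x,y,z,a=p[:4]; 
    Rm=(R.from_rotvec([p[4],p[5],0]) if len(p)>4 else R.identity())*R.from_rotvec([0,0,a])
    m=np.array([[i*.04,j*.008,k*.009] for i in(-1,1) for j in(-1,1) for k in(-1,1)])
    return Rm.apply(m)+[x,y,z]
def setup(D,boxes):
    W={}
    for c,b in boxes.items():
        im=D[c]['color'][b[1]:b[3],b[0]:b[2]].astype(np.float32)
        red=np.clip((im[...,0]-np.maximum(im[...,1],im[...,2])-25)/110,0,1)
        W[c]=(b,red)
    return W
def cost(p,D,W):
    e=0
    for c,(b,red) in W.items():
        uv=(proj(D[c],corners(p))-np.array(b[:2])+.5)*S-.5
        m=np.zeros((red.shape[0]*S,red.shape[1]*S),np.uint8)
        cv2.fillConvexPoly(m,cv2.convexHull(np.round(uv*16).astype(np.int32)),1,shift=4)
        m=cv2.resize(m.astype(np.float32),(red.shape[1],red.shape[0]),interpolation=cv2.INTER_AREA)
        m=cv2.GaussianBlur(m,(0,0),.6 if c=='top' else .8)
        e+=((m-red)**2).sum()
    return e
def solve(D,W,p0):
    best=None
    for _ in range(3):
        r=minimize(cost,p0,args=(D,W),method='Nelder-Mead',options=dict(initial_simplex=np.array([p0]+[np.array(p0)+np.eye(len(p0))[i]*s for i,s in enumerate([.004,.004,.004,.08,.05,.05][:len(p0)])]),xatol=1e-5,fatol=1e-3,maxiter=600)); p0=r.x
    return r
E
python3 - <<'E'
from key import *
B=dict(top=(340,220,385,270),scene=(160,115,195,160))
W=setup(D,B)
for c in W: print(c,W[c][1].sum())
r=solve(D,W,[.4296,-.3282,.10,.2]); print(r.x.round(4),np.degrees(r.x[3]),r.fun)
for c in B:
    r=solve({c:D[c]},{c:W[c]},[.4296,-.3282,.10,.2][:4]); print(c,r.x.round(4),np.degrees(r.x[3]),r.fun)
r=solve(D,W,[.4296,-.3282,.10,.2,0.,0.]); print(r.x.round(4),np.degrees(r.x[3]),r.fun)
E
```

```text
top 214.97272
scene 150.33636
[ 0.4303 -0.3288  0.1032  0.2452] 14.046148581287829 23.89127540588379
top [ 0.4301 -0.3291  0.1014  0.2427] 13.90652277307667 18.504871368408203
scene [ 0.408  -0.3399  0.0836  0.2357] 13.506598964837991 3.660531997680664
[ 0.4304 -0.3286  0.104   0.2465 -0.1576 -0.0849] 14.121477308499312 12.016839981079102
```

```bash
python3 -m crank '[[-1,2,-2.6,0,0,0,-2],[-1,3,-4,0,0,0,0],[-1,3,-4,1,0,0,0],[-1,3,-4,1,0,0,0],[-1,1,-1.4,1,0,0,0]]'; python3 -m crank '[[-1,0,0,1,0,0,0],[-1,0,0,0,0,0,0],[-1,0,0,0,0,0,0]]';python3 goto.py .4303 -.3287 .15 103
```

```text
time: 23.35
eef_pos: [0.4287, -0.3285, 0.1815]
tcp_rot: [-0.099, 0.995, -0.001, 0.001]
contact_force: [-0.1, 0.2, 0.2]
opening: 0.998
time: 23.65
eef_pos: [0.4303, -0.324, 0.1708]
tcp_rot: [-0.101, 0.995, 0.0, 0.0]
contact_force: [-0.7, 0.5, 0.7]
opening: 1.001
t 23.65 pos [ 0.4303 -0.324   0.1708] open 1.001 F [-0.7  0.5  0.7] tq [ 0.02 -0.01 -0.01] q6 -2.61
 shift in current tool axes cm [ 0.09 -0.46  2.08] | after turning [ 0.1  -0.46  2.08] | turn [ 0.02  0.02 -1.36]
```

```bash
python3 -m crank '[[-1,0.1,-0.5,3,0,0,-1.4],[-1,0,0,3,0,0,0],[-1,0,0,2,0,0,0],[-1,0,0,0.8,0,0,0],[-1,0,0,0,0,0,0]]'; python3 -m crank '[[0,0,0,0,0,0,0],[0,0,0,0,0,0,0]]';python3 - <<'E'
from h import *
from goto import q
q(.4303,-.3287,.083,103)
snap('scene','k1.png',(140,90,220,180),6)
snap('top','k1t.png',(320,200,410,290),6)
E
```

```text
time: 24.15
eef_pos: [0.4299, -0.3291, 0.0822]
tcp_rot: [-0.114, 0.994, 0.001, -0.0]
contact_force: [0.1, -0.6, 0.0]
opening: 1.0
time: 24.35
eef_pos: [0.4307, -0.331, 0.0846]
tcp_rot: [-0.113, 0.994, -0.001, 0.001]
contact_force: [-1.2, -1.0, -0.9]
opening: 0.69
t 24.35 pos [ 0.4307 -0.331   0.0846] open 0.69 F [-1.2 -1.  -0.9] tq [-0.03 -0.03 -0.  ] q6 -2.64
 shift in current tool axes cm [-0.01  0.24  0.16] | after turning [-0.01  0.24  0.16] | turn [-0.17  0.09  0.01]
```

View pics/k1.png

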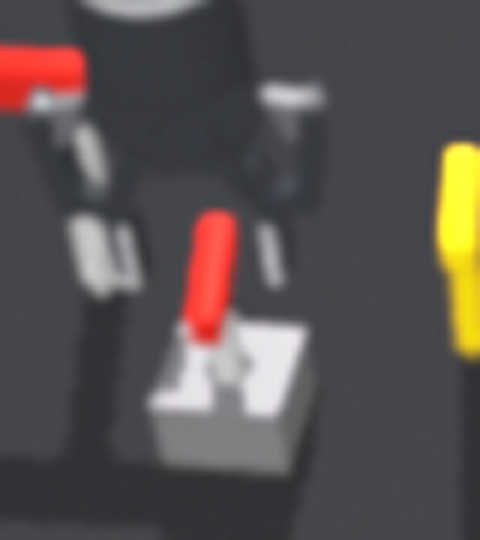

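View pics/k1t.png

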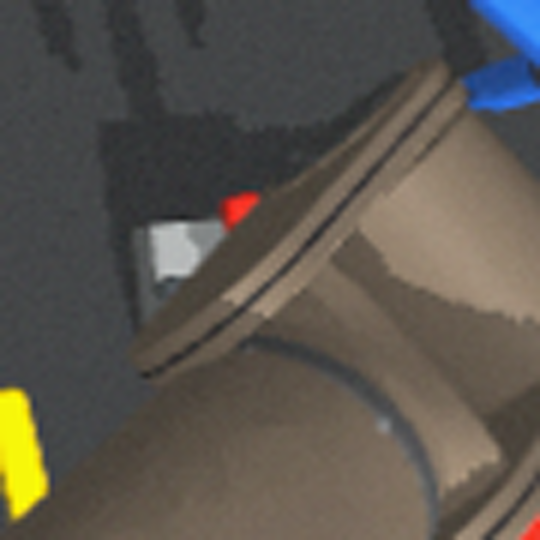

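```bash
python3 -m crank '[[0,0,0.24,0,0,0,0],[0.3,0,0,0,0,0,0],[0.5,0,0,0,0,0,0],[0.5,0,0,0,0,0,0]]' 40; python3 goto.py .4303 -.3287 .083 103; python3 -m crank '[[0.8,0,0,0,0,0,0],[1,0,0,0,0,0,0],[1,0,0,0,0,0,0],[1,0,0,0,0,0,0]]' 60; python3 goto.py .4303 -.3287 .083 103; python3 -c "
from h import *
snap('scene','k2.png',(140,90,220,180),6)"
```

```text
time: 24.85
eef_pos: [0.429, -0.328, 0.0827]
tcp_rot: [-0.113, 0.994, -0.0, 0.0]
contact_force: [1.3, -0.5, -0.0]
opening: 0.25
t 24.85 pos [ 0.429  -0.328   0.0827] open 0.25 F [ 1.3 -0.5 -0. ] tq [ 0.02  0.04 -0.06] q6 -2.64
 shift in current tool axes cm [-0.11 -0.1  -0.03] | after turning [-0.11 -0.1  -0.03] | turn [-0.   -0.   -0.03]
time: 25.25
eef_pos: [0.4292, -0.3282, 0.083]
tcp_rot: [-0.113, 0.994, -0.0, 0.0]
contact_force: [-0.7, -0.8, 2.4]
opening: 0.169
t 25.25 pos [ 0.4292 -0.3282  0.083 ] open 0.169 F [-0.7 -0.8  2.4] tq [-0.07  0.05 -0.01] q6 -2.64
 shift in current tool axes cm [-0.09 -0.07 -0.  ] | after turning [-0.09 -0.07 -0.  ] | turn [-0.04  0.02 -0.02]
```

View pics/k2.png

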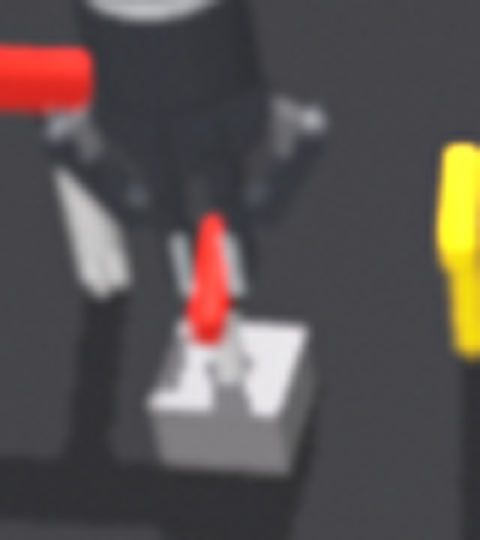

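```bash
python3 -m crank '[[1,0,0,-1,0,0,0],[1,0,0,-2,0,0,0],[1,0,0,-3,0,0,0],[1,0,0,-4,0,0,0],[1,0,0,-3,0,0,0]]' 80; python3 -m crank '[[1,0,0,-2,0,0,0],[1,0,0,0,0,0,0],[1,0,0,0,0,0,0]]'
python3 - <<'E'
from h import *
from goto import q
import pickle
q(.5461,-.0004,.225,46)
d=snap('scene','k3.png',(130,50,230,150),6); pickle.dump(d,open('k3.pkl','wb'))
E
```

```text
time: 25.8
eef_pos: [0.4289, -0.3277, 0.2147]
tcp_rot: [-0.113, 0.994, -0.0, 0.0]
contact_force: [0.6, -0.3, -1.2]
opening: 0.164
time: 26.1
eef_pos: [0.4286, -0.3275, 0.232]
tcp_rot: [-0.113, 0.994, 0.0, -0.0]
contact_force: [-0.3, 0.5, -2.8]
opening: 0.159
t 26.1 pos [ 0.4286 -0.3275  0.232 ] open 0.159 F [-0.3  0.5 -2.8] tq [0.   0.04 0.  ] q6 -2.64
 shift in current tool axes cm [-18.79  29.23   0.72] | after turning [14.27 31.69  0.7 ] | turn [ 4.000e-02 -6.000e-02  5.698e+01]
```

View pics/k3.png

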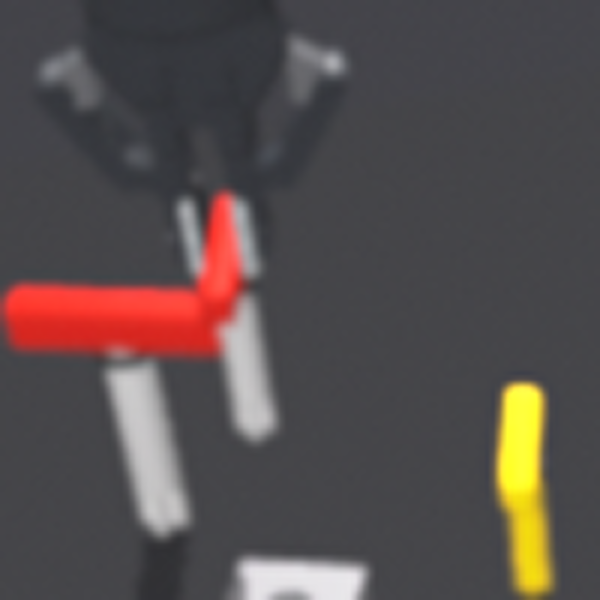

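```bash
python3 -m crank '[[1,-2,3,0,0,0,0],[1,-2.4,3.7,0,0,0,0],[1,-2.4,3.7,0,0,0,0],[1,-2.4,3.7,0,0,0,0],[1,-2.4,3.7,0,0,0,0]]'; python3 -m crank '[[1,-2.4,3.7,0,0,0,0],[1,-2.4,3.7,0,0,0,0],[1,-2,3,0,0,0,0],[1,-0.6,1,0,0,0,8.5],[1,0,0,0,0,0,8.5]]'; python3 -m crank '[[1,0,0,0,0,0,8.5],[1,0,0,0,0,0,8.5],[1,0,0,0,0,0,8.5],[1,0,0,0,0,0,8.5],[1,0,0,0,0,0,6]]'; python3 -m crank '[[1,0,0,0,0,0,0],[1,0,0,0,0,0,0]]'; python3 goto.py .5461 -.0004 .225 46
```

```text
time: 26.65
eef_pos: [0.5012, -0.1263, 0.23]
tcp_rot: [-0.113, 0.994, 0.001, -0.002]
contact_force: [0.5, -0.7, -2.6]
opening: 0.158
time: 27.15
eef_pos: [0.5476, 0.0017, 0.2297]
tcp_rot: [0.036, 0.999, 0.001, -0.003]
contact_force: [0.8, 0.6, -1.9]
opening: 0.159
time: 27.65
eef_pos: [0.5472, -0.0005, 0.2297]
tcp_rot: [0.377, 0.926, -0.001, -0.003]
contact_force: [0.7, 0.9, -2.2]
opening: 0.156
time: 27.85
eef_pos: [0.5477, -0.0006, 0.2308]
tcp_rot: [0.374, 0.928, -0.0, -0.002]
contact_force: [-0.6, -0.2, -1.8]
opening: 0.156
t 27.85 pos [ 0.5477 -0.0006  0.2308] open 0.156 F [-0.6 -0.2 -1.8] tq [ 0.04 -0.02  0.01] q6 -0.99
 shift in current tool axes cm [ 0.13 -0.1   0.58] | after turning [ 0.13 -0.1   0.58] | turn [-0.11 -0.16  0.1 ]
```

```bash
cat > kv.py <<'E'
from pv import *
def kv(fn,off=0.,dz=.077,tz=.121,box=(240,90,330,190),sc=6):
    s=get_state(); T=R.from_quat(s['tcp_rot']); c=s['eef_pos']+T.apply([off,0,0])
    d=read_camera('scene'); im=cv2.resize(d['color'][:,:,::-1][box[1]:box[3],box[0]:box[2]],None,fx=sc,fy=sc,interpolation=cv2.INTER_CUBIC)
    cv2.imwrite('pics/raw_'+fn,im)
    def pl(P,col): 
        p=(proj(d,P)-np.array(box[:2])+.5)*sc-.5; cv2.polylines(im,[np.round(p).astype(np.int32)],False,col,1)
    a=np.linspace(0,2*np.pi,24)
    tip=c+[0,0,-dz]
    for h in (.02,.085): pl(tip+np.c_[.0085*np.cos(a),.0085*np.sin(a),0*a+h],(0,255,0))
    pl(tip+np.c_[.008*np.cos(a),.008*np.sin(a),0*a],(0,255,0))
    pl(np.array([tip,tip+[0,0,.1]]),(0,255,0))
    hp=[.5466,-.0004]
    pl(np.array([[hp[0]+.015*np.cos(t),hp[1]+.015*np.sin(t),tz] for t in a]),(255,0,255))
    cv2.imwrite('pics/'+fn,im); return d
E
python3 -c "
from kv import *
kv('m1.png',-.001)"
```

```text
(no output)
```

View pics/m1.png

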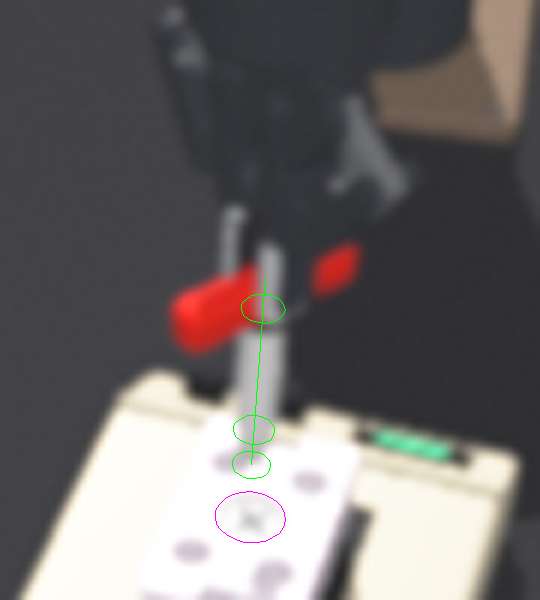

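```bash
python3 -m crank '[[1,0.12,-0.1,1,0,0,0],[1,0,0,1,0,0,0],[1,0,0,0.7,0,0,0],[1,0,0,0,0,0,0],[1,0,0,0,0,0,0]]'; python3 goto.py .5463 -.0004 .201 46; python3 -c "
from kv import *
kv('m2.png',0)"
```

```text
time: 28.4
eef_pos: [0.5469, -0.0006, 0.2053]
tcp_rot: [0.375, 0.927, -0.0, -0.0]
contact_force: [0.6, 0.8, -3.5]
opening: 0.16
t 28.4 pos [ 0.5469 -0.0006  0.2053] open 0.16 F [ 0.6  0.8 -3.5] tq [-0.02 -0.01  0.01] q6 -0.99
 shift in current tool axes cm [ 0.06 -0.02  0.43] | after turning [ 0.06 -0.03  0.43] | turn [-0.02 -0.04 -0.02]
```

View pics/m2.png

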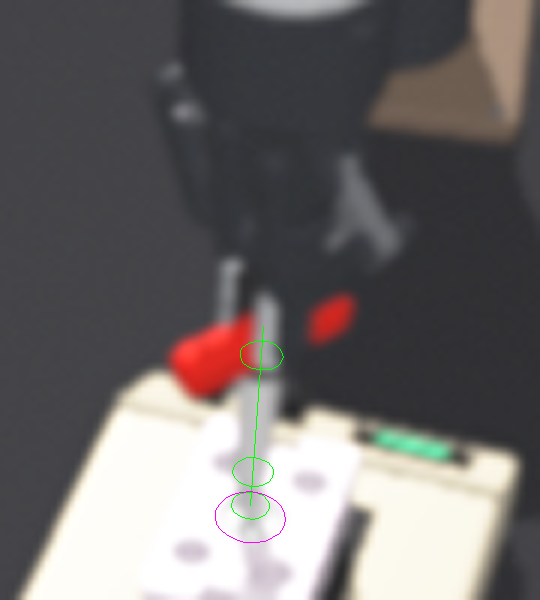

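```bash
python3 -m crank '[[1,0.05,0,0.5,0,0,0],[1,0,0,0.3,0,0,0],[1,0,0,0,0,0,0],[1,0,0,0,0,0,0]]'; python3 -m crank '[[1,0,0,0.2,0,0,0],[1,0,0,0,0,0,0],[1,0,0,0,0,0,0]]'; python3 -m crank '[[1,0,0,0.2,0,0,0],[1,0,0,0,0,0,0],[1,0,0,0,0,0,0]]'; python3 goto.py .5463 -.0004 .183 46
```

```text
time: 28.85
eef_pos: [0.5467, -0.0003, 0.1976]
tcp_rot: [0.375, 0.927, -0.0, -0.0]
contact_force: [-0.1, -0.1, -1.7]
opening: 0.162
time: 29.15
eef_pos: [0.5467, -0.0003, 0.1957]
tcp_rot: [0.375, 0.927, -0.0, -0.0]
contact_force: [-0.6, -0.2, -1.8]
opening: 0.157
time: 29.45
eef_pos: [0.5466, -0.0003, 0.1936]
tcp_rot: [0.375, 0.927, -0.0, -0.0]
contact_force: [0.4, 0.2, -2.4]
opening: 0.158
t 29.45 pos [ 5.466e-01 -3.000e-04  1.936e-01] open 0.158 F [ 0.4  0.2 -2.4] tq [-0.03  0.09  0.06] q6 -0.99
 shift in current tool axes cm [ 0.02 -0.03  1.06] | after turning [ 0.02 -0.03  1.06] | turn [-0.01 -0.01 -0.03]
```

```bash
for i in 1 2 3; do python3 -m crank '[[1,0,0,0.2,0,0,0],[1,0,0,0,0,0,0]]'; done; python3 goto.py .5463 -.0004 .183 46
```

```text
time: 29.65
eef_pos: [0.5465, -0.0003, 0.1914]
tcp_rot: [0.375, 0.927, -0.0, -0.0]
contact_force: [-0.3, 0.3, -2.2]
opening: 0.16
time: 29.85
eef_pos: [0.5465, -0.0003, 0.1893]
tcp_rot: [0.375, 0.927, -0.0, -0.0]
contact_force: [0.1, -0.2, -1.7]
opening: 0.158
time: 30.05
eef_pos: [0.5465, -0.0003, 0.1873]
tcp_rot: [0.375, 0.927, -0.0, -0.0]
contact_force: [0.2, 0.1, -1.1]
opening: 0.16
t 30.05 pos [ 5.465e-01 -3.000e-04  1.873e-01] open 0.16 F [ 0.2  0.1 -1.1] tq [0.02 0.02 0.04] q6 -0.99
 shift in current tool axes cm [ 0.01 -0.02  0.43] | after turning [ 0.01 -0.02  0.43] | turn [-0.02 -0.02 -0.02]
```

```bash
for i in 1 2 3; do python3 -m crank '[[1,0,0,0.2,0,0,0],[1,0,0,0,0,0,0]]'; done; python3 goto.py .5463 -.0004 .183 46
```

```text
time: 30.25
eef_pos: [0.5466, -0.0003, 0.1854]
tcp_rot: [0.375, 0.927, -0.0, -0.0]
contact_force: [0.0, -0.4, -1.4]
opening: 0.161
time: 30.45
eef_pos: [0.5466, -0.0003, 0.1834]
tcp_rot: [0.375, 0.927, -0.0, -0.0]
contact_force: [0.2, 0.2, -1.5]
opening: 0.157
time: 30.65
eef_pos: [0.5474, -0.0001, 0.1831]
tcp_rot: [0.375, 0.927, 0.0, 0.001]
contact_force: [-1.0, 0.9, 2.8]
opening: 0.158
t 30.65 pos [ 5.474e-01 -1.000e-04  1.831e-01] open 0.158 F [-1.   0.9  2.8] tq [0.25 0.27 0.06] q6 -0.99
 shift in current tool axes cm [ 0.06 -0.09  0.01] | after turning [ 0.06 -0.09  0.01] | turn [ 0.08  0.05 -0.03]
```

```bash
python3 -m crank '[[1,0.04,-0.05,-0.2,0,0,0],[1,0,0,0,0,0,8],[1,0,0,0,0,0,8],[1,0,0,0,0,0,8],[1,0,0,0,0,0,0]]'; python3 goto.py .5465 -.0003 .183 46;python3 -m crank '[[1,0,0,0,0,0,8],[1,0,0,0,0,0,8],[1,0,0,0,0,0,8],[1,0,0,0,0,0,0]]'; python3 goto.py .5465 -.0003 .183 46
```

```text
time: 31.15
eef_pos: [0.5463, -0.0, 0.1834]
tcp_rot: [0.559, 0.829, 0.001, 0.0]
contact_force: [0.3, 1.2, -1.8]
opening: 0.158
t 31.15 pos [ 0.5463 -0.      0.1834] open 0.158 F [ 0.3  1.2 -1.8] tq [ 0.35 -0.34  0.11] q6 -0.57
 shift in current tool axes cm [-0.03  0.    0.04] | after turning [-0.03 -0.01  0.04] | turn [  0.08   0.   -24.01]
time: 31.55
eef_pos: [0.5463, -0.0003, 0.1831]
tcp_rot: [0.718, 0.696, 0.0, 0.0]
contact_force: [1.8, -0.0, -3.8]
opening: 0.161
t 31.55 pos [ 5.463e-01 -3.000e-04  1.831e-01] open 0.161 F [ 1.8 -0.  -3.8] tq [ 0.28 -0.68  0.04] q6 -0.15
 shift in current tool axes cm [-0.    0.02  0.01] | after turning [-0.01  0.01  0.01] | turn [ 7.000e-02  1.000e-02 -4.785e+01]
```

```bash
python3 -m crank '[[1,0,0,0.03,0,0,8],[1,0,0,0.03,0,0,8],[1,0,0,0,0,0,0]]'; python3 goto.py .5465 -.0003 .183 46;python3 -m crank '[[1,0,0,0.02,0,0,6],[1,0,0,0,0,0,6],[1,0,0,0,0,0,0]]'; python3 goto.py .5465 -.0003 .183 46
```

```text
time: 31.85
eef_pos: [0.5463, -0.0004, 0.1827]
tcp_rot: [0.808, 0.589, 0.0, 0.0]
contact_force: [2.0, 1.9, -4.0]
opening: 0.162
t 31.85 pos [ 5.463e-01 -4.000e-04  1.827e-01] open 0.162 F [ 2.   1.9 -4. ] tq [ 0.21 -0.62  0.07] q6 0.12
 shift in current tool axes cm [ 0.02  0.02 -0.03] | after turning [-0.01  0.02 -0.03] | turn [ 5.000e-02  2.000e-02 -6.377e+01]
time: 32.15
eef_pos: [0.5461, -0.0004, 0.1825]
tcp_rot: [0.865, 0.502, 0.0, 0.0]
contact_force: [2.7, 0.9, -3.7]
opening: 0.161
t 32.15 pos [ 5.461e-01 -4.000e-04  1.825e-01] open 0.161 F [ 2.7  0.9 -3.7] tq [ 0.16 -0.61  0.03] q6 0.33
 shift in current tool axes cm [ 0.03  0.02 -0.05] | after turning [-0.02  0.03 -0.05] | turn [ 2.000e-02  1.000e-02 -7.571e+01]
```

```bash
python3 -c "
from kv import *
kv('m3.png',0)
import time
print([get_state()['wrist_torque'].round(2).tolist() for _ in range(3)])"
```

```text
[[0.12, -0.64, 0.1], [0.12, -0.64, 0.1], [0.12, -0.64, 0.1]]
```

View pics/m3.png

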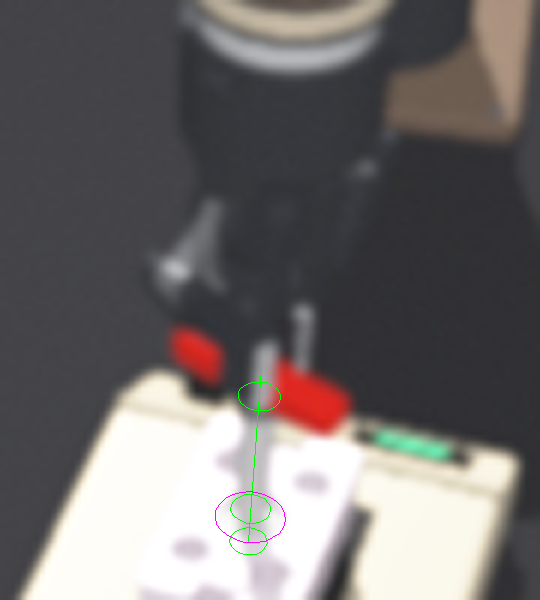

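```bash
for i in 1 2 3; do python3 -m crank '[[1,0,0,0.01,0,0,6],[1,0,0,0.01,0,0,6]]' >/dev/null; python3 goto.py .5465 -.0003 .183 46; done
```

```text
t 32.4 pos [ 0.546  -0.0006  0.1823] open 0.166 F [ 2.9 -0.1 -4.9] tq [ 0.09 -0.7   0.16] q6 0.55
 shift in current tool axes cm [ 0.05  0.02 -0.07] | after turning [-0.01  0.05 -0.07] | turn [ 0.000e+00  3.000e-02 -8.791e+01]
t 32.6 pos [ 0.546  -0.0007  0.182 ] open 0.155 F [ 2.9 -0.7 -4.8] tq [-0.11 -0.63  0.14] q6 0.75
 shift in current tool axes cm [ 0.07 -0.   -0.1 ] | after turning [ 0.01 -0.07 -0.1 ] | turn [6.000e-02 1.000e-02 8.009e+01]
t 32.8 pos [ 0.5459 -0.0008  0.1818] open 0.158 F [ 2.5 -0.4 -4. ] tq [-0.07 -0.64  0.1 ] q6 0.96
 shift in current tool axes cm [ 0.07 -0.02 -0.12] | after turning [ 0.   -0.08 -0.12] | turn [ 0.08  0.   68.09]
```

```bash
for i in 1 2 3; do python3 -m crank '[[1,0,0,0.01,0,0,4],[1,0,0,0.01,0,0,4]]' >/dev/null; python3 goto.py .5465 -.0003 .183 46|head -1; done
```

```text
t 33.0 pos [ 0.5459 -0.0009  0.1817] open 0.156 F [ 1.4 -1.1 -4.9] tq [-0.11 -0.56  0.45] q6 1.1
t 33.2 pos [ 0.5457 -0.001   0.1816] open 0.161 F [ 0.9 -1.1 -3.4] tq [-0.07 -0.43  1.29] q6 1.24
t 33.4 pos [ 0.5457 -0.001   0.1816] open 0.16 F [ 1.1 -0.5 -2.9] tq [-0.   -0.32  1.93] q6 1.37
```

```bash
python3 -m crank '[[1,0,0,0,0,0,0],[1,0,0,0,0,0,0]]'>/dev/null; python3 goto.py .5465 -.0003 .183 -90;python3 -m crank '[[1,0,0,0,0,0,-6],[1,0,0,0,0,0,-6],[1,0,0,0,0,0,0]]'>/dev/null; python3 goto.py .5465 -.0003 .183 -90;python3 -m crank '[[1,0,0,0,0,0,-6],[1,0,0,0,0,0,-5],[1,0,0,0,0,0,0]]'>/dev/null; python3 goto.py .5465 -.0003 .183 -90
```

```text
t 33.6 pos [ 0.5456 -0.0006  0.1816] open 0.162 F [ 0.4 -0.9 -2.7] tq [-0.15 -0.19  1.55] q6 1.38
 shift in current tool axes cm [ 0.09 -0.03 -0.14] | after turning [ 0.09 -0.03 -0.14] | turn [0.09 0.08 0.44]
t 33.9 pos [ 0.5461 -0.0008  0.1816] open 0.161 F [ 0.9 -1.1 -4.6] tq [-0.33 -0.47  0.69] q6 1.17
 shift in current tool axes cm [ 0.05 -0.04 -0.14] | after turning [ 0.04 -0.05 -0.14] | turn [ 0.04 -0.   12.03]
t 34.2 pos [ 0.5462 -0.0006  0.1821] open 0.157 F [ 0.9 -0.6 -1.7] tq [-0.23 -0.25 -0.03] q6 0.99
 shift in current tool axes cm [ 0.04 -0.02 -0.09] | after turning [ 0.03 -0.03 -0.09] | turn [-2.000e-02 -2.000e-02  2.275e+01]
```

```bash
python3 -m crank '[[1,0,0,-0.3,0,0,-2],[1,0,0,-0.7,0,0,0],[1,0,0,-1,0,0,0],[1,0,0,-1,0,0,0],[1,0,0,-1.5,0,0,0]]'; python3 -m crank '[[1,0,0,-1.5,0,0,0],[1,0,0,0,0,0,0],[1,0,0,0,0,0,0]]'; python3 -c "
from kv import *
q(.4301,-.3286,.235,-13)
kv('m4.png',0)"
```

```text
time: 34.7
eef_pos: [0.5455, -0.0001, 0.2274]
tcp_rot: [0.976, 0.216, -0.001, -0.0]
contact_force: [1.2, -0.3, -3.0]
opening: 0.159
time: 35.0
eef_pos: [0.5463, -0.0004, 0.2426]
tcp_rot: [0.976, 0.216, 0.001, 0.0]
contact_force: [0.4, 0.4, -2.9]
opening: 0.161
t 35.0 pos [ 5.463e-01 -4.000e-04  2.426e-01] open 0.161 F [ 0.4  0.4 -2.9] tq [0.01 0.01 0.02] q6 0.95
 shift in current tool axes cm [-24.39  24.85   0.75] | after turning [-34.6   -3.94   0.76] | turn [ 7.000e-02 -4.000e-02 -5.203e+01]
```

View pics/m4.png

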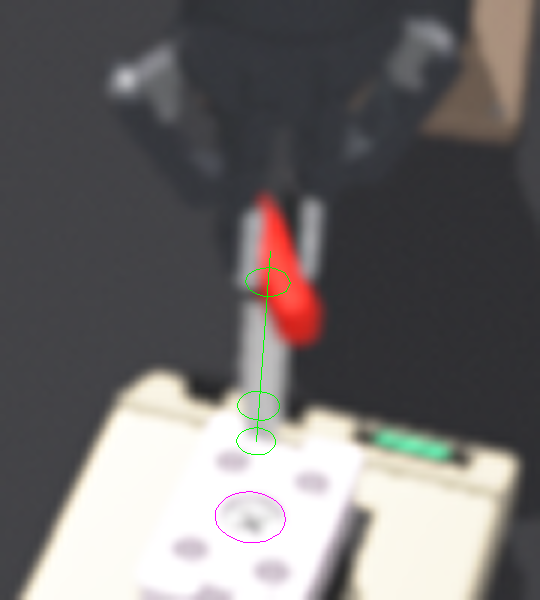

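```bash
python3 -m crank '[[1,-2,2,0,0,0,0],[1,-3,3.05,0,0,0,0],[1,-3,3.05,0,0,0,0],[1,-3,3.05,0,0,0,0],[1,-3,3.05,0,0,0,0]]'; python3 -m crank '[[1,-3,3.05,0,0,0,0],[1,-3,3.05,0,0,0,0],[1,-2.5,2.5,0,0,0,0],[1,-1.5,1.6,0,0,0,0],[1,-0.4,0.4,0,0,0,0]]'; python3 -m crank '[[1,0,0,0,0,0,0],[1,0,0,0,0,0,0]]'
python3 - <<'E'
from pv import *
q(.4299,-.3284,.13,-65)
view(['top'],[],['h5t.png'],[(190,150,290,260)],[5])
from cross import cross
for z in (.116,.119): cross(pickle.load(open('last_top.pkl','rb')),(.5466,-.0004),z,'cr2.png');print()
E
```

```text
time: 35.55
eef_pos: [0.4779, -0.1892, 0.2406]
tcp_rot: [0.976, 0.216, -0.001, -0.001]
contact_force: [0.2, -0.7, -1.6]
opening: 0.159
time: 36.05
eef_pos: [0.4282, -0.3299, 0.2405]
tcp_rot: [0.977, 0.215, -0.001, -0.001]
contact_force: [-0.6, -0.2, -1.3]
opening: 0.156
time: 36.25
eef_pos: [0.4297, -0.3272, 0.2411]
tcp_rot: [0.976, 0.217, -0.0, -0.001]
contact_force: [-0.0, 0.2, -2.1]
opening: 0.158
t 36.25 pos [ 0.4297 -0.3272  0.2411] open 0.158 F [-0.   0.2 -2.1] tq [ 0.05 -0.04  0.02] q6 0.3
 shift in current tool axes cm [-0.04  0.14 11.11] | after turning [-0.04  0.12 11.11] | turn [-0.09 -0.01  0.01]
[(np.float64(0.86), np.float64(32.0), np.float64(-1.5), np.float64(0.0)), (np.float64(0.86), np.float64(34.0), np.float64(-1.5), np.float64(0.0)), (np.float64(0.86), np.float64(33.0), np.float64(-1.5), np.float64(0.0))]
0 0.545 10 0.656 20 0.781 30 0.851 40 0.832 50 0.736 60 0.602 70 0.502 80 0.49 
[(np.float64(0.85), np.float64(34.0), np.float64(-1.5), np.float64(0.0)), (np.float64(0.85), np.float64(32.0), np.float64(-1.5), np.float64(0.0)), (np.float64(0.85), np.float64(33.0), np.float64(-1.5), np.float64(0.0))]
0 0.544 10 0.654 20 0.78 30 0.849 40 0.83 50 0.733 60 0.601 70 0.497 80 0.485
```

View pics/h5t.png

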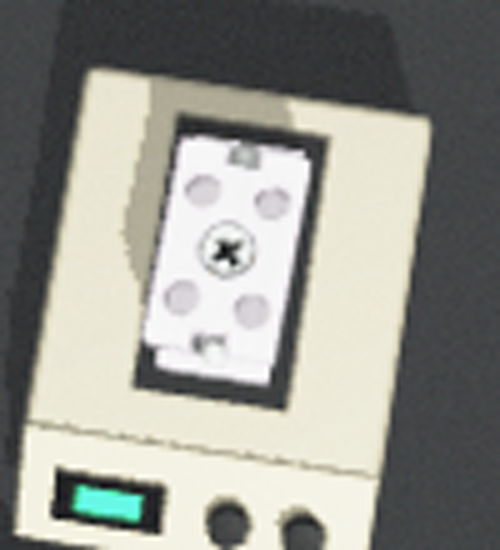

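```bash
python3 -m crank '[[1,-0.04,0.13,3,0,0,0],[1,0,0,4,0,0,0],[1,0,0,3,0,0,0],[1,0,0,0,0,0,0],[1,0,0,0,0,0,0]]'
python3 - <<'E'
from kv import *
q(.4299,-.3284,.083,-65)
s=get_state()
d=kv('m5.png',0,box=(140,90,220,180),sc=6)
b=(140,90,220,180); im=cv2.imread('pics/m5.png')
st=[.4301,-.3286,np.radians(3.6)]
for m in (circ(.0105,.044),rect(.064,.064,.044)):
    p=(proj(d,tr(st,m))-np.array(b[:2])+.5)*6-.5; cv2.polylines(im,[np.round(p).astype(np.int32)],True,(255,0,255),1)
cv2.imwrite('pics/m5.png',im)
E
```

```text
time: 36.8
eef_pos: [0.4303, -0.3288, 0.142]
tcp_rot: [0.976, 0.217, -0.0, -0.0]
contact_force: [1.2, 0.5, -1.2]
opening: 0.16
t 36.8 pos [ 0.4303 -0.3288  0.142 ] open 0.16 F [ 1.2  0.5 -1.2] tq [-0.07 -0.07  0.05] q6 0.29
 shift in current tool axes cm [-0.02 -0.05  5.9 ] | after turning [-0.02 -0.05  5.9 ] | turn [-0.03  0.    0.06]
```

View pics/m5.png

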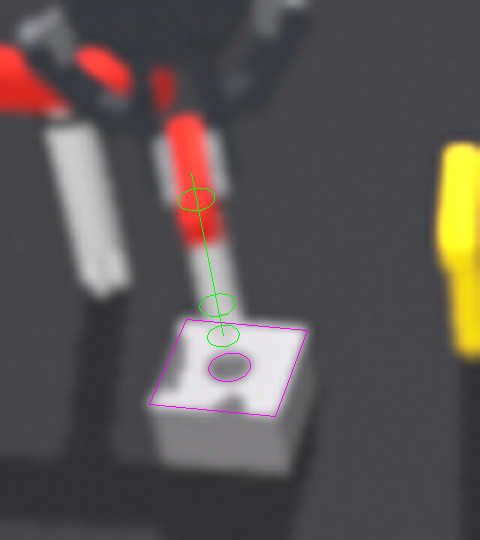

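```bash
python3 -m crank '[[1,0,-0.04,1.5,0,0,0],[1,0,0,0.7,0,0,0],[1,0,0,0,0,0,0],[1,0,0,0,0,0,0]]'; python3 -m crank '[[1,0,0,0.5,0,0,0],[1,0,0,0.5,0,0,0],[1,0,0,0,0,0,0]]'; python3 goto.py .4299 -.3284 .083 -65
```

```text
time: 37.25
eef_pos: [0.4296, -0.3292, 0.1197]
tcp_rot: [0.976, 0.216, -0.0, -0.0]
contact_force: [0.2, 0.0, -1.7]
opening: 0.164
time: 37.55
eef_pos: [0.4293, -0.3289, 0.1088]
tcp_rot: [0.976, 0.216, -0.0, -0.001]
contact_force: [0.1, 0.5, -2.4]
opening: 0.153
t 37.55 pos [ 0.4293 -0.3289  0.1088] open 0.153 F [ 0.1  0.5 -2.4] tq [-0.06 -0.03  0.02] q6 0.29
 shift in current tool axes cm [ 0.08 -0.01  2.58] | after turning [ 0.08 -0.02  2.58] | turn [-0.06  0.02 -0.02]
```

```bash
python3 -m crank '[[1,0.05,0,0.7,0,0,0],[1,0,0,0.7,0,0,0],[1,0,0,0.4,0,0,0],[1,0,0,0,0,0,0],[1,0,0,0,0,0,0]]'; python3 goto.py .4299 -.3284 .083 -65; python3 -m crank '[[1,0,0,0.3,0,0,0],[1,0,0,0.2,0,0,0],[1,0,0,0,0,0,0]]'; python3 -m crank '[[1,0,0,0.2,0,0,0],[1,0,0,0.1,0,0,0],[1,0,0,0,0,0,0]]'; python3 goto.py .4299 -.3284 .083 -65
```

```text
time: 38.05
eef_pos: [0.43, -0.3289, 0.0915]
tcp_rot: [0.976, 0.216, -0.0, -0.0]
contact_force: [0.1, 0.8, -2.1]
opening: 0.157
t 38.05 pos [ 0.43   -0.3289  0.0915] open 0.157 F [ 0.1  0.8 -2.1] tq [-0.02  0.05  0.01] q6 0.29
 shift in current tool axes cm [ 0.02 -0.04  0.85] | after turning [ 0.01 -0.04  0.85] | turn [-0.04  0.02 -0.02]
time: 38.35
eef_pos: [0.4298, -0.3287, 0.0863]
tcp_rot: [0.976, 0.216, -0.0, -0.0]
contact_force: [0.6, 0.9, -1.9]
opening: 0.161
time: 38.65
eef_pos: [0.43, -0.3289, 0.0835]
tcp_rot: [0.976, 0.216, -0.0, -0.0]
contact_force: [-0.6, -0.3, -2.6]
opening: 0.163
t 38.65 pos [ 0.43   -0.3289  0.0835] open 0.163 F [-0.6 -0.3 -2.6] tq [-0.01  0.01 -0.03] q6 0.29
 shift in current tool axes cm [ 0.01 -0.04  0.05] | after turning [ 0.01 -0.04  0.05] | turn [-0.02  0.01 -0.02]
```

```bash
python3 -m crank '[[1,0,0,0.1,0,0,0],[1,0,0,0,0,0,0],[0.6,0,0,0,0,0,0],[0.4,0,0,0,0,0,0],[0.2,0,0,0,0,0,0]]'; python3 -m crank '[[0,0,0,0,0,0,0],[0,0,0,-1,0,0,0],[0,0,0,-3,0,0,0],[0,0,0,-4,0,0,0],[0,0,0,-4,0,0,0]]'; python3 -m crank '[[0,0,0,-2,0,0,0],[0,-2,-2,0,0,0,0],[0,0,-3.5,0,0,0,0],[0,0,-3.5,0,0,0,0],[0,0,-3,0,0,0,0]]'
python3 - <<'E'
from h import *
from goto import q
q(.43,-.33,.2,-65)
snap('scene','f1.png',scale=1.5)
snap('top','f1t.png',scale=1.5)
snap('scene','f2.png',(140,90,220,180),6)
E
```

```text
time: 39.15
eef_pos: [0.4303, -0.3292, 0.083]
tcp_rot: [0.976, 0.216, 0.0, 0.0]
contact_force: [-0.1, -0.3, 0.0]
opening: 0.398
time: 39.65
eef_pos: [0.4298, -0.3287, 0.2044]
tcp_rot: [0.976, 0.216, -0.0, -0.0]
contact_force: [-0.0, -1.4, -0.3]
opening: 0.501
time: 40.15
eef_pos: [0.3605, -0.2275, 0.2234]
tcp_rot: [0.976, 0.216, 0.0, 0.0]
contact_force: [-0.0, 0.4, 0.1]
opening: 0.496
t 40.15 pos [ 0.3605 -0.2275  0.2234] open 0.496 F [-0.   0.4  0.1] tq [-0.02 -0.01 -0.04] q6 0.33
 shift in current tool axes cm [ 1.98 12.22  2.35] | after turning [ 1.97 12.23  2.34] | turn [ 0.04 -0.02 -0.05]
```

View pics/f1.png

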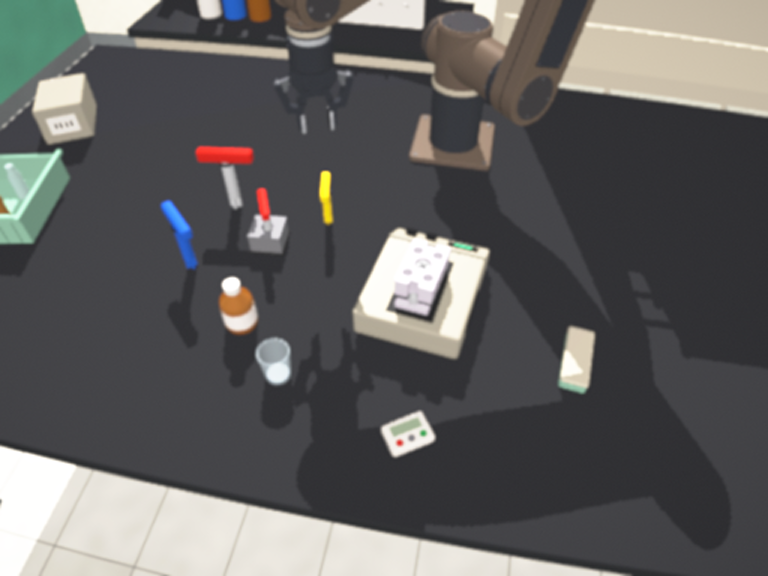

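View pics/f1t.png

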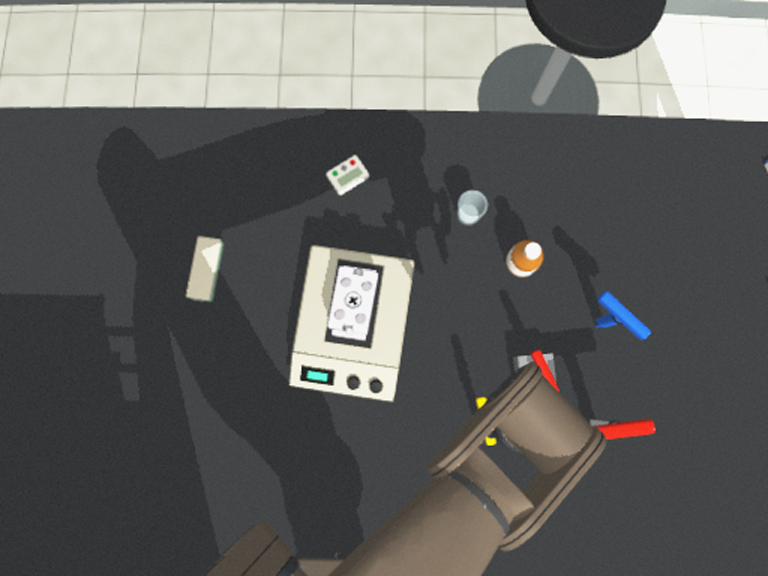

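View pics/f2.png

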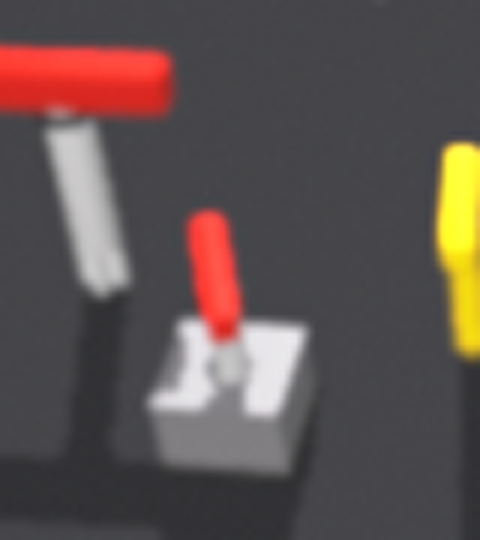

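Run:
```python
from pv import *
hp=[.5466,-.0004,np.radians(-6.9)]
it=[(hp,slotted(.121)),(hp,slotted(.085)),(hp,rect(.124,.058,.08))]
view(['top','scene'],it,['f3t.png','f3.png'],[(200,160,280,250),(235,135,325,220)],[5,5])
a=[cv2.imread('pics/'+n) for n in('f3t.png','f3.png')]
cv2.imwrite('pics/f3b.png',np.hstack([cv2.copyMakeBorder(i,0,450-i.shape[0],0,0,0) for i in a])[:,:800])
print(get_state()['time'])
```

```text
40.4
```

View pics/f3b.png

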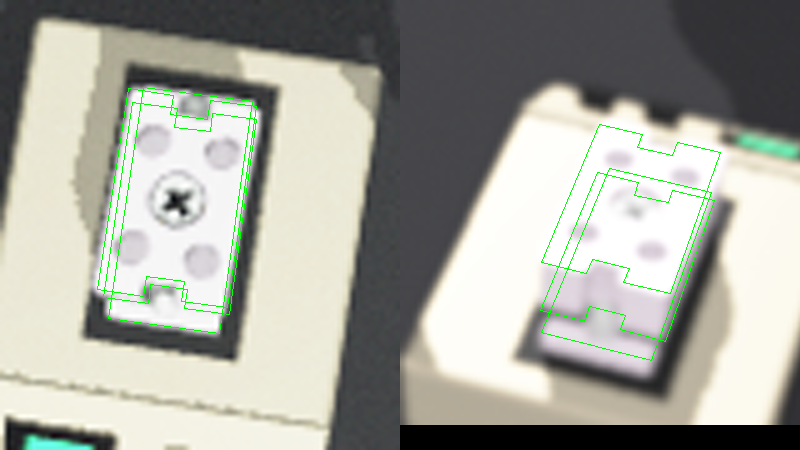

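```bash
python3 -c "
from plant import *
print(sign_off())"
```

```text
the job is handed in; nothing more can be done
None
```

I handed the job in at about 40 s. The graphite plate is on the hot plate over its dowels, the vial block sits on it, the screw is tight, and the small red key is back upright in its stand.

**Seating:** The plate and the block both touched down at the expected heights, with only a few newtons on the wrist. The camera overlays showed both over the dowels. Tightening turned the block about 1–2° and moved it about 1 mm, which is within the dowel play.

**Screw:** The key went about 12 mm into the cross at the measured 46°. I turned it clockwise until the wrist torque rose from about 0.1 to 1.9 N m at the stop.
- The cross then read 33°, which fits about 103° (1.8 rad) of turn.
- Before tightening, the head depth suggested the screw was already about 0.6 rad in. The two together come to the 2.4 rad of travel.
- I then eased the torque off to zero before lifting the key. The key was still ahead of the cross, so this should not have loosened the screw.

**Disagreements:**
- The fingertips were about 13 mm above the reported TCP at a quarter open, not 17 mm below it as stated. My first close on the graphite plate passed above it, so I found the real height by touching the plate lightly (19 N).
- A fit of the key's pose in the stand suggested a large tilt. The pictures did not show it, so I ignored it.

In the final pictures the bottle, beaker, timer and other keys look unmoved.

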